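Weigh out backing rings on the sprung scale

ROBOT

A 6-joint arm with a two-finger parallel gripper is mounted at the origin on the work surface. World frame = base frame: x ahead of the robot, y to its left, z up, the work surface at z = 0. Lengths are in m, angles in rad, forces in N, time in s.
With the tool pointing down it reaches from about 0.25 to 0.775 m from the base axis. Payload 4 kg.
Tool frame: the origin (TCP) lies at the very end of the fingers, on their centre line; the grasp point (between the pads) lies 19 mm behind it; y points along the fingers, x is the direction in which the jaws open and shut, and the axes are right-handed (so a half turn about y gives the same grasp; the last joint's range is limited). The gripper opens to 94 mm and grips with 3 to 60 N. Pads are 16 mm wide; open, the fingers measure 119 mm over their backs; the gripper's body (75 mm by 177 mm) begins 78 mm behind the grasp point.
Start: joints at [-1.268, 0.087, 1.371, -0, 1.684, -0.103], TCP at [0.217, -0.505, 0.185] pointing down, gripper open.
Joint ranges: [-3.1, 3.1], [-0.76, 2.03], [0.27, 2.55], [-1.08, 4.22], [0.17, 2.65], [-2.57, 2.57]. Speed limits (rad/s): [2.79, 2.79, 3.14, 3.14, 3.14, 3.14].

INTERFACE

Orientations are given as [roll, pitch, yaw] about the fixed x, y, z axes, in that order (R = Rz(yaw) Ry(pitch) Rx(roll)).
In Python, from bench import robot gives the robot as it stands.
- The arm moves only by the shell command python3 -m handwheel 'ROWS' [OPENING]. ROWS is JSON, a list of rows, each an object with "delta_pos": the shift along the tool's x, y, z in mm, a list of three; "yaw": the turn about the tool's y in rad. A call has 1 to 12 rows; each row is the pose to reach, as a shift and turn from the pose commanded when the call began, along the tool's axes at that moment; what a row does not reach only later rows make up. A row lasts 1/10 s, in which the tool goes at most 50 mm and 8.59 degrees, less where a joint would pass 70% of its speed; a pose out of reach is approached as far as the arm can. A call with a gripper value outside its range is refused whole. OPENING is the closure in counts, from 0 (fully open) to 255 (shut), set as the call begins (- or left out, the last holds). The fingers move at their own pace and stop on an object; the grip force is fixed at half the most. Time passes only in rows, so rows that repeat a pose let the fingers close. It gives the time, the measured TCP pose, the force and the opening at its end, in the units of the state.
- robot.get_obs(): the state, without advancing time (a new reading comes with each control period).
- robot.snapshot(name): name is "side" or "top"; returns a dict with "image" (480x640x3 uint8, red, green, blue), "fx", "fy", "cx", "cy" (pixels), "rvec" (rotation vector, rad) and "tvec" (3), from world to camera coordinates, as OpenCV has them. Camera axes: x right, y down, z forward; pixel columns grow to the right and rows downward; lengths in m; the calibration is good to about 2 mm. A picture is of the moment at which its call begins. There is no depth.
- robot.close_job(): hands the job in, once; it reports no verdict.
The state is a dict: "time": time; "joint_positions": joint angles; "qvel": joint speeds; "joint_torque": joint torques, N m; "tool_pos": TCP position; "ee_rot": TCP orientation; "wrist_force": force on the tool from outside, world axes, zero at the start; "wrist_torque": the same for the moment, N m; "width": finger opening in m.
Only numpy, scipy, OpenCV 4.12 (cv2) and the standard library are available. Lean on these libraries where they do the work, as an engineer would, in place of code of your own. Each camera call takes 0.05 s, during which the arm holds its last target.

TASK

Weigh out a set of brass backing rings for the valve on the bench scale: carry the rings over one at a time, feel each one over the scale's guide post without forcing it and lower it flat onto the pan (do not drop it), and keep adding rings until the orange pointer has just sunk to or past the red index, then stop: no more rings than that takes. Leave the spare rings on the bench and do not disturb the index or the other things.

Things in the scene. Friction and masses are not known exactly. Their poses are not given: they have to be found in the camera images.
- ring1_c (a point): centre (half-way up) of a loose brass backing ring lying flat on the bench: 56 mm outside, 23 mm hole, 18 mm thick, about 0.3 kg (each differs by up to 15 %). z is the ring's axis. The four rings look alike; not all of them are needed
- ring2_c (a point): centre (half-way up) of a loose brass backing ring lying flat on the bench: 56 mm outside, 23 mm hole, 18 mm thick, about 0.3 kg (each differs by up to 15 %). z is the ring's axis. The four rings look alike; not all of them are needed
- ring3_c (a point): centre (half-way up) of a loose brass backing ring lying flat on the bench: 56 mm outside, 23 mm hole, 18 mm thick, about 0.3 kg (each differs by up to 15 %). z is the ring's axis. The four rings look alike; not all of them are needed
- ring4_c (a point): centre (half-way up) of a loose brass backing ring lying flat on the bench: 56 mm outside, 23 mm hole, 18 mm thick, about 0.3 kg (each differs by up to 15 %). z is the ring's axis. The four rings look alike; not all of them are needed
- scale: green sprung ring scale fixed to the bench: base 160 x 150 x 74 mm, origin at the centre of its underside, z up; a white graduated column, 34 mm wide, whose top is 160 mm above the bench, stands 105 mm from the centre along its own +y
- post_socket (a point): nominal place of the top of the scale's rigid guide post, 170 mm above the bench. The post does not move with the pan, is 20 mm thick, flat-topped with a 0.8 mm bevel. It is clamped by eye in an oversize slot: it truly stands up to 6 mm off this point along each of the scale's x and y, so feel for it: a ring lowered off-centre comes to rest on the flat top, pushed up on the side where the post is; 1.5 mm of play all round
- pan_top (a point): centre of the upper face of the sprung round pan (90 mm across) that surrounds the guide post; 130 mm above the bench when empty, goes down with the load. Rings are stacked on it, over the post
- pan (a joint): how far the pan has sunk below its empty height, m; spring about 245 N/m, well damped (a ring sinks it by roughly 12 mm within a second), bottom stop at 0.052
- pointer (a point): middle of the orange pointer (4 mm thick) on the pan's side arm in front of the white column; moves down with the pan
- index_line (a point): middle of the red index tab (3 mm thick) on the white column, the mark to reach; it starts 16 to 27 mm below the pointer (two or three rings) and is not to be touched
- nut_c (a point): bystander, leave alone: centre of a blue plastic union nut (ring 60 mm across, 38 mm hole, 26 mm tall)
- plug_c (a point): bystander, leave alone: centre of a grey plastic stepped plug (48 mm across, 34 mm tall)
- valve_a_c (a point): bystander, leave alone: centre of a blue plastic ball valve with red lever (132 mm long, 90 mm tall)
- valve_b_c (a point): bystander, leave alone: centre of a second blue ball valve with red lever (132 mm long, 90 mm tall)
- stub_c (a point): bystander, leave alone: centre of a grey pipe stub standing upright (60 mm across, 70 mm tall)
- jar_c (a point): bystander, leave alone: centre of a white jar with red cap (64 mm across, 80 mm tall)
- wrench: bystander, leave alone: a steel wrench lying flat, 190 mm long
Mind the look-alikes: they are no part of the job. Leave any green or turquoise look-alike of the part that bears ring3_c alone. Leave any green look-alike of the part that bears ring1_c alone.

How it is judged:
By the outcome, as a careful person would: the job done as asked, in the order asked, and still so for the second after the job is handed in, with the robot touching nothing.
It also fails if it takes over 72 s, if anything falls off the work surface, if the arm or the gripper's body presses on something with over 40 N, if the wrist force passes 120 N, or if a joint passes its speed limit or range.

## Working session

There is one attempt and no reset: what is moved stays moved. The work goes in short steps, Python scripts to look and compute and a shell command to move; the robot and the scene stay as the last step left them, time stands still between calls to the robot, and variables do not carry over. Pictures are saved under pics/ and viewed, and the job is handed in when it is done.

```bash
ls; mkdir -p pics
python3 - <<'E'
from bench import robot
import cv2,numpy as np
print(robot.get_obs())
for n in("side","top"):
    s=robot.snapshot(n); cv2.imwrite(f"pics/{n}0.png",s["image"][:,:,::-1])
    R=cv2.Rodrigues(np.array(s["rvec"]))[0]
    print(n,s["fx"],s["fy"],s["cx"],s["cy"],-R.T@np.array(s["tvec"]).ravel(),R)
E
```

```text
pics
{'time': 0.0, 'joint_positions': array([-1.26811936e+00,  8.79506921e-02,  1.37220130e+00,  7.32954897e-06,
        1.68360054e+00, -1.03105498e-01]), 'qvel': array([-0.00140341, -0.00040134,  0.00096159,  0.00165325,  0.00036594,
        0.00161529]), 'joint_torque': array([-1.48642739e-03, -3.40186644e+01, -3.02426112e+01,  7.17271375e-02,
        3.30818142e-02, -1.68929278e-04]), 'tool_pos': array([ 0.21692827, -0.50478453,  0.18333345]), 'ee_rot': array([-1.57056678,  0.00214766, -1.1650128 ]), 'wrist_force': array([-0.01113742,  0.45994036,  0.76216435]), 'wrist_torque': array([-0.02374161,  0.01692896, -0.03061732]), 'width': 0.09405121875184878}
side 590.0631987035878 590.0631987035878 322.735436940733 238.30941227279558 [-0.13261734  1.0161819   0.98866844] [[-0.84901372 -0.52817043 -0.01454987]
 [-0.30572072  0.51352116 -0.80176734]
 [ 0.43094146 -0.67626327 -0.59745915]]
top 590.2870091077108 590.2870091077108 327.49191935380617 242.5986120888215 [0.33329178 0.03993835 1.4817978 ] [[-0.02558133 -0.99960973 -0.01122398]
 [-0.99431578  0.02660343 -0.10309407]
 [ 0.10335243  0.0085229  -0.99460828]]
```

View pics/side0.png

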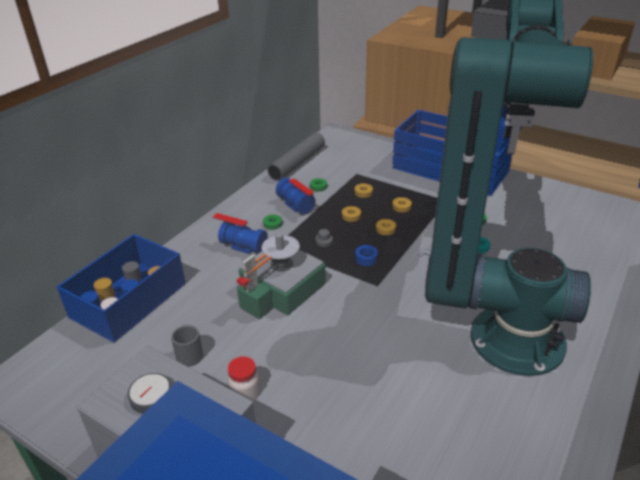

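View pics/top0.png

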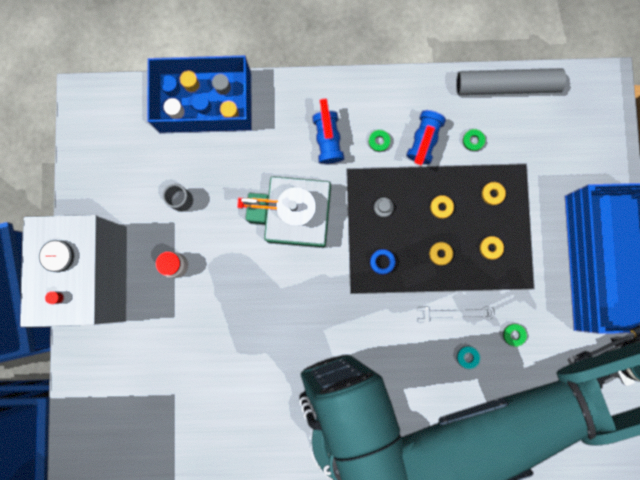

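The two views show four brass rings on the black mat, top view about (442,206), (494,193), (441,253) and (491,247). The scale is near (297,210) with its column to the left (world +y). I'll measure these now.

```bash
cat > h.py <<'E'
from bench import robot
import cv2,numpy as np
from scipy.spatial.transform import Rotation as Ro
def cam(s):
    R=cv2.Rodrigues(np.array(s["rvec"]))[0]; t=np.array(s["tvec"]).ravel()
    K=np.array([[s["fx"],0,s["cx"]],[0,s["fy"],s["cy"]],[0,0,1]]); return K,R,t
def plane(s,px,z):
    K,R,t=cam(s); d=R.T@np.linalg.inv(K)@np.array([px[0],px[1],1.]); c=-R.T@t
    return c+d*(z-c[2])/d[2]
def proj(s,p):
    K,R,t=cam(s); q=K@(R@np.array(p)+t); return q[:2]/q[2]
def tri(s1,p1,s2,p2):
    P=[K@np.c_[R,t] for K,R,t in map(cam,(s1,s2))]
    X=cv2.triangulatePoints(P[0],P[1],np.array(p1,float),np.array(p2,float)).ravel(); return X[:3]/X[3]
def blobs(s,lo,hi,amin=40):
    m=cv2.inRange(cv2.cvtColor(s["image"],cv2.COLOR_RGB2HSV),lo,hi)
    n,l,st,c=cv2.connectedComponentsWithStats(m)
    return m,[(st[i],c[i]) for i in range(1,n) if st[i][4]>=amin]
def contours(m,amin=40):
    cs=cv2.findContours(m,cv2.RETR_EXTERNAL,cv2.CHAIN_APPROX_NONE)[0]
    return [c for c in cs if cv2.contourArea(c)>=amin]
def tool(o=None):
    o=o or robot.get_obs(); return np.array(o["tool_pos"]),Ro.from_euler("xyz",o["ee_rot"]).as_matrix()
E
python3 - <<'E'
from h import *
S=robot.snapshot("side");T=robot.snapshot("top")
print(tool()[1].round(3))
for n,s in(("side",S),("top",T)):
    m,_=blobs(s,(15,110,90),(30,255,255))
    for c in contours(m):
        (x,y),ax,an=cv2.fitEllipse(c); print(n,"brass",round(x,1),round(y,1),np.round(ax,1),plane(s,(x,y),.018 if n=="top" else .012).round(4))
T_=T["image"]; 
cv2.imwrite("pics/topz.png",cv2.resize(T_[165:255,225:345,::-1],None,fx=6,fy=6,interpolation=cv2.INTER_CUBIC))
cv2.imwrite("pics/sidez.png",cv2.resize(S["image"][215:325,225:345,::-1],None,fx=5,fy=5,interpolation=cv2.INTER_CUBIC))
E
```

```text
[[ 0.395 -0.     0.919]
 [-0.919  0.001  0.395]
 [-0.001 -1.     0.   ]]
side brass 102.7 286.4 [15.8 18.9] [0.9408 0.3663 0.012 ]
side brass 385.3 226.3 [15.5 19.2] [ 0.4492 -0.2289  0.012 ]
side brass 350.7 213.0 [15. 19.] [ 0.5669 -0.2367  0.012 ]
side brass 401.5 203.8 [14.5 18.9] [ 0.4604 -0.3568  0.012 ]
side brass 363.0 189.7 [13.9 18.2] [ 0.5979 -0.3684  0.012 ]
side brass 601.0 51.5 [44.6 51.3] [ 0.2223 -2.0148  0.012 ]
side brass 452.0 16.4 [11.1 17.5] [ 1.0425 -2.1996  0.012 ]
side brass 410.3 66.8 [ 83.8 122.7] [ 0.9167 -1.3921  0.012 ]
top brass 440.7 253.2 [23.1 23.4] [ 0.4514 -0.2279  0.018 ]
top brass 491.5 247.4 [23.5 23.9] [ 0.4625 -0.3545  0.018 ]
top brass 261.8 206.5 [ 3.2 25.5] [0.5809 0.2151 0.018 ]
top brass 441.7 206.5 [23.3 23.6] [ 0.5687 -0.2357  0.018 ]
top brass 493.5 192.9 [23.2 23.8] [ 0.5995 -0.3667  0.018 ]
top brass 228.4 109.1 [14.3 16.4] [0.8353 0.2971 0.018 ]
top brass 188.4 80.1 [15.2 19.8] [0.9153 0.3996 0.018 ]
```

View pics/topz.png

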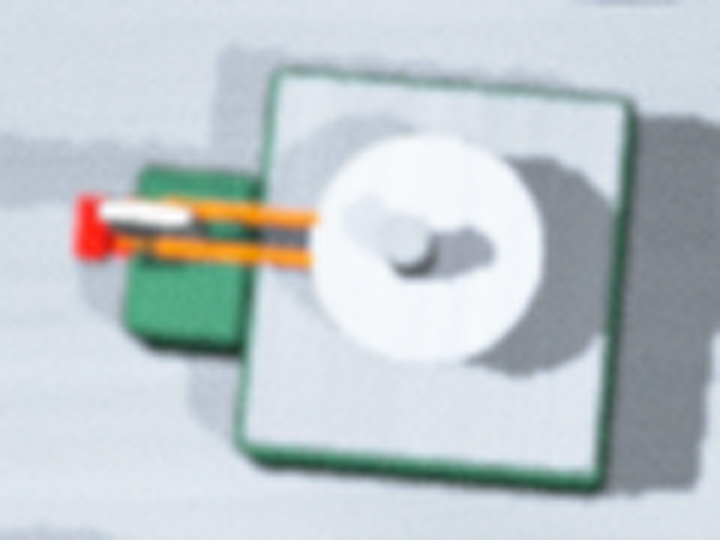

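View pics/sidez.png

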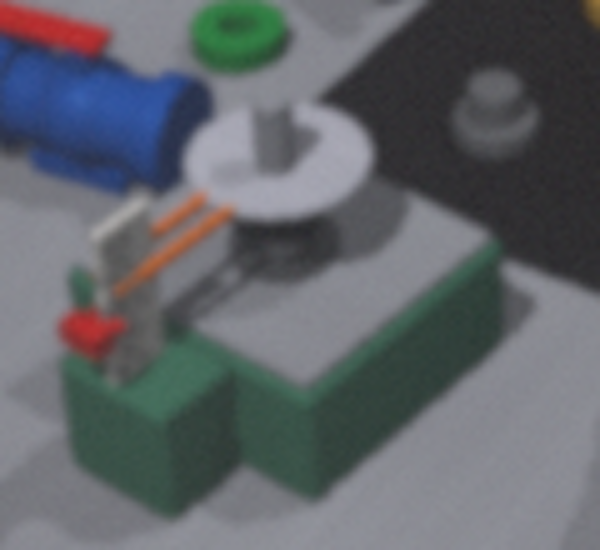

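The zooms show the bench scale. The white pan is centred near top px (296,207) and the post top near (293,205). Two orange arms straddle the column on the left, with the red tab beyond it. Next I'll zoom in further on the post and the pointer.

Run:
```python
from h import *
S=robot.snapshot("side");T=robot.snapshot("top")
def z(im,x0,x1,y0,y1,f,name,g=None):
    c=im[y0:y1,x0:x1,::-1].astype(float); 
    if g: c=np.clip((c-g[0])/(g[1]-g[0])*255,0,255)
    cv2.imwrite(name,cv2.resize(c.astype(np.uint8),None,fx=f,fy=f,interpolation=cv2.INTER_CUBIC))
z(T["image"],276,318,186,227,14,"pics/tp.png",(120,255))
z(S["image"],260,302,225,262,14,"pics/sp.png",(60,190))
z(S["image"],230,280,245,300,11,"pics/ptr.png",(30,220))
# pan ellipse
m=cv2.inRange(T["image"],(242,242,242),(255,255,255))
for n,s in (("top",T),):
  for c in contours(m,300):
    h=cv2.convexHull(c)
    (x,y),ax,an=cv2.fitEllipse(h)
    if 250<x<330: print("pan",x,y,ax,plane(s,(x,y),.130).round(4))
```

```text
pan 295.4033508300781 205.94212341308594 (35.45262145996094, 35.8195915222168) [0.5612 0.1237 0.13  ]
```

View pics/tp.png

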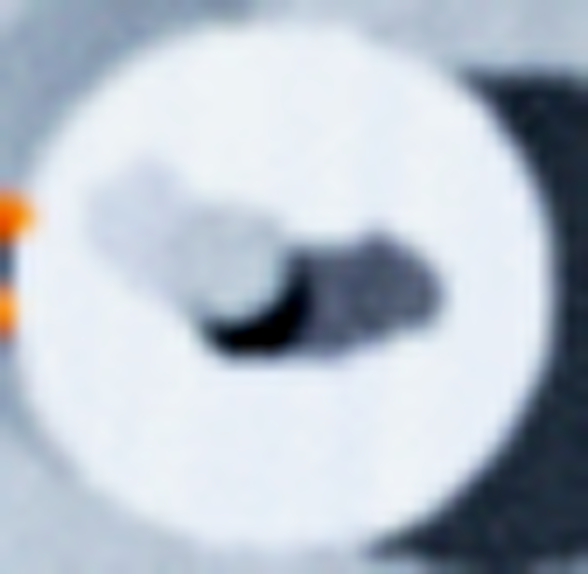

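View pics/sp.png

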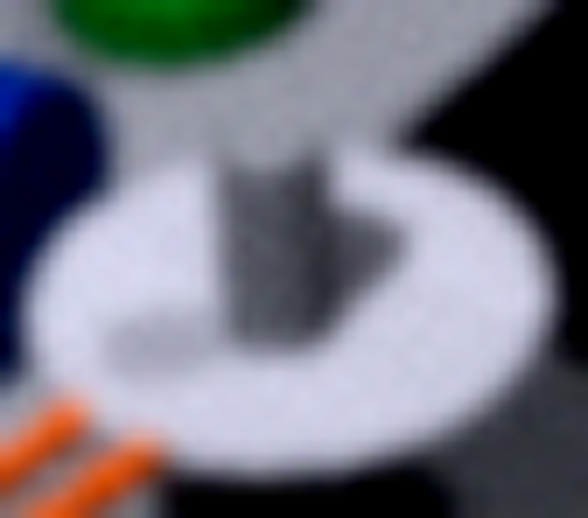

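View pics/ptr.png

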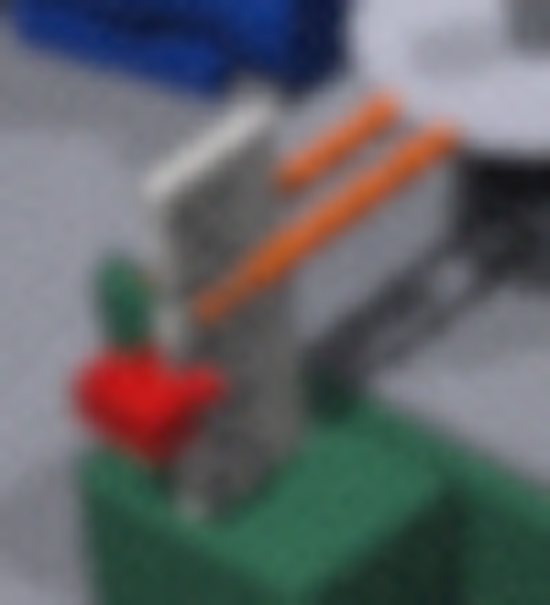

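The post-top disc is at about px (291.8,204.3) in the top view. In the side view the post axis is at column 279. The orange arm ends on the column just above the red tab. Computing the positions and the move plan.

Run:
```python
from h import *
S=robot.snapshot("side");T=robot.snapshot("top")
p=plane(T,(291.8,204.3),.170); print("post",p,"side proj",proj(S,p),proj(S,[p[0],p[1],.13]))
print("pan side", proj(S,[.5612,.1237,.13]))
# sanity: rings projected both views
for r in ([.4514,-.2279],[.4625,-.3545],[.5687,-.2357],[.5995,-.3667]): print(proj(S,r+[.018]).round(1),np.hypot(*r))
# red and orange
for n,s in(("side",S),("top",T)):
    for nm,lo,hi in(("orange",(5,150,120),(16,255,255)),("red",(0,180,100),(4,255,255))):
        m,b=blobs(s,lo,hi,8)
        for st,c in b:
            if 225<c[0]<300 and 180<c[1]<310: print(n,nm,st,c.round(1))
t,R=tool(); print(t,Ro.from_matrix(R).as_euler("xyz"),R.T@(np.array([.4514,-.2279,0])-t)*1000)
```

```text
post [0.55839794 0.12928175 0.17      ] side proj [277.48751376 233.9188657 ] [278.49756677 247.40877959]
pan side [278.89049933 245.82486494]
[384.6 224.5] 0.5056682410434731
[400.6 202.3] 0.58273192807671
[350.  211.3] 0.6156087881114108
[362.4 188.1] 0.70275823723383
side red [215 215  30   9  65] [228.9 218.7]
side red [240 279   5   4  13] [242.1 280.2]
top orange [264 200  13   3  22] [270.2 201.2]
top orange [244 204  17   4  36] [251.8 205.7]
top orange [267 206   9   3  16] [271.5 207.1]
top red [238 199   7   9  35] [240.5 203.8]
[ 0.21708074 -0.50527116  0.1843287 ] [-1.57077777e+00  2.29171136e-04 -1.16503135e+00] [-162.3156714   184.37193268  324.77370767]
```

```bash
python3 -m handwheel '[{"delta_pos":[-162,124,325],"yaw":-1.165},{"delta_pos":[-162,124,325],"yaw":-1.165},{"delta_pos":[-162,124,325],"yaw":-1.165},{"delta_pos":[-162,124,325],"yaw":-1.165},{"delta_pos":[-162,124,325],"yaw":-1.165},{"delta_pos":[-162,124,325],"yaw":-1.165},{"delta_pos":[-162,124,325],"yaw":-1.165},{"delta_pos":[-162,124,325],"yaw":-1.165},{"delta_pos":[-162,124,325],"yaw":-1.165},{"delta_pos":[-162,124,325],"yaw":-1.165},{"delta_pos":[-162,124,325],"yaw":-1.165},{"delta_pos":[-162,124,325],"yaw":-1.165}]' 0
python3 - <<'E'
from h import *
for i in range(3):
    o=robot.get_obs(); print(o["time"],o["tool_pos"],o["ee_rot"],o["wrist_force"],o["wrist_torque"])
T=robot.snapshot("top");S=robot.snapshot("side")
cv2.imwrite("pics/top1.png",T["image"][:,:,::-1]);cv2.imwrite("pics/side1.png",S["image"][:,:,::-1])
E
```

```text
time: 1.6
tool_pos: [0.4515, -0.2297, 0.0613]
ee_rot: [-1.572, -0.001, -0.003]
wrist_force: [-0.4, -0.0, -0.3]
width: 0.0943
1.6 [ 0.45151521 -0.22968657  0.06129527] [-1.57202789e+00 -1.04975513e-03 -2.60138947e-03] [-0.40008734 -0.02734392 -0.29837621] [-0.01375928 -0.05054043  0.03767335]
1.6 [ 0.45151521 -0.22968657  0.06129527] [-1.57202789e+00 -1.04975513e-03 -2.60138947e-03] [-0.40008734 -0.02734392 -0.29837621] [-0.01375928 -0.05054043  0.03767335]
1.6 [ 0.45151521 -0.22968657  0.06129527] [-1.57202789e+00 -1.04975513e-03 -2.60138947e-03] [-0.40008734 -0.02734392 -0.29837621] [-0.01375928 -0.05054043  0.03767335]
```

View pics/side1.png

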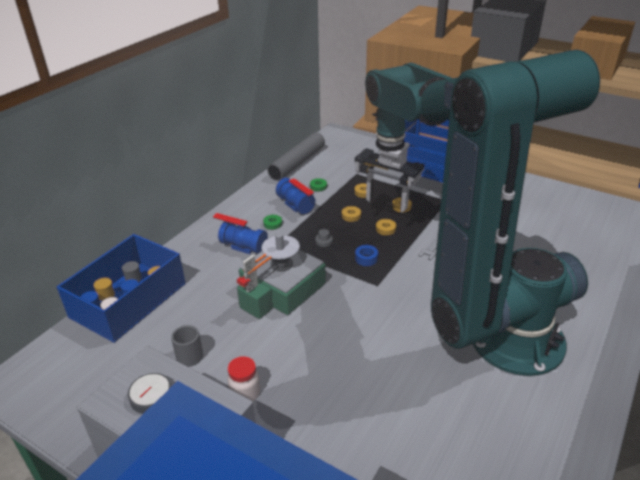

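View pics/top1.png

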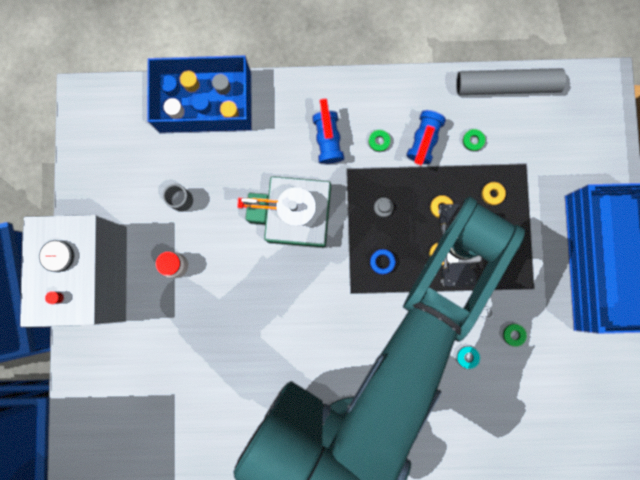

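Gripper is aligned over ring 1, tips at about px (407,207) in the side view, and neighbouring rings are clear. Descending and gripping.

```bash
python3 -m handwheel '[{"delta_pos":[0,30,1.5],"yaw":0},{"delta_pos":[0,50,1.5],"yaw":0},{"delta_pos":[0,57,1.5],"yaw":0},{"delta_pos":[0,57,1.5],"yaw":0}]'; python3 -m handwheel '[{"delta_pos":[0,0,0],"yaw":0},{"delta_pos":[0,0,0],"yaw":0},{"delta_pos":[0,0,0],"yaw":0},{"delta_pos":[0,0,0],"yaw":0},{"delta_pos":[0,0,0],"yaw":0},{"delta_pos":[0,0,0],"yaw":0}]' 255
```

```text
time: 2.1
tool_pos: [0.4508, -0.2267, 0.0026]
ee_rot: [-1.57, 0.002, -0.001]
wrist_force: [0.7, 0.1, -0.2]
width: 0.0938
time: 2.7
tool_pos: [0.4519, -0.2267, 0.0036]
ee_rot: [-1.571, -0.0, 0.0]
wrist_force: [-0.3, 0.1, -0.1]
width: 0.0496
```

```bash
python3 -m handwheel '[{"delta_pos":[0,0,0],"yaw":0}]'
python3 - <<'E'
from h import *
S=robot.snapshot("side");T=robot.snapshot("top")
cv2.imwrite("pics/sg.png",cv2.resize(S["image"][150:260,320:460,::-1],None,fx=5,fy=5,interpolation=cv2.INTER_CUBIC))
print(robot.get_obs()["width"])
E
```

```text
time: 2.8
tool_pos: [0.4518, -0.2267, 0.0035]
ee_rot: [-1.571, -0.0, 0.0]
wrist_force: [0.1, -0.7, 0.5]
width: 0.0418
0.03327601342015311
```

View pics/sg.png

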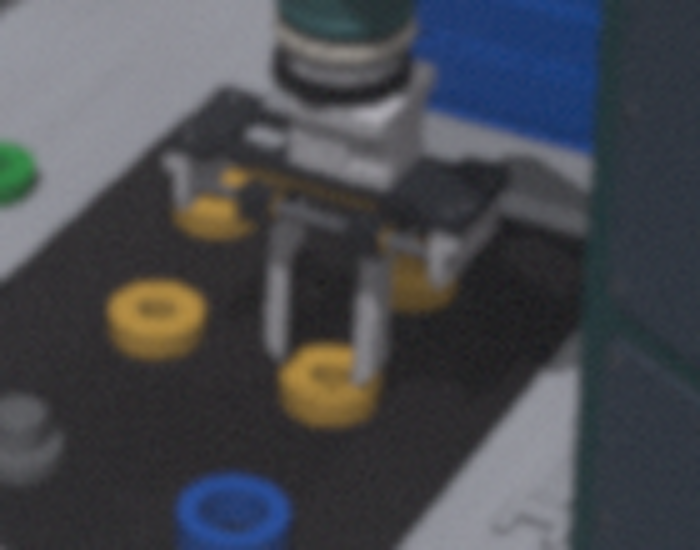

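The side view shows the fingers closing above or behind the ring (width 33 mm) without gripping it, so the tips aren't where I assumed. I'll open and check the tool against the camera.

```bash
python3 -m handwheel '[{"delta_pos":[0,0,0],"yaw":0},{"delta_pos":[0,0,0],"yaw":0},{"delta_pos":[0,0,0],"yaw":0},{"delta_pos":[0,0,0],"yaw":0},{"delta_pos":[0,0,0],"yaw":0},{"delta_pos":[0,0,0],"yaw":0}]' 0
python3 - <<'E'
from h import *
S=robot.snapshot("side");T=robot.snapshot("top")
cv2.imwrite("pics/sg2.png",cv2.resize(S["image"][150:260,320:460,::-1],None,fx=5,fy=5,interpolation=cv2.INTER_CUBIC))
cv2.imwrite("pics/tg2.png",cv2.resize(T["image"][170:290,400:540,::-1],None,fx=5,fy=5,interpolation=cv2.INTER_CUBIC))
o=robot.get_obs();t,R=tool(o);print(t,o["width"],R.round(3).tolist())
for dx in(-.047,0,.047):
  for dy in(0,-.06): print(dx,dy,((proj(S,t+R@[dx,dy,0])-[320,150]+.5)*5-.5).round(0))
m,_=blobs(S,(15,110,90),(30,255,255))
for c in contours(m): print(cv2.fitEllipse(c)[:2])
E
```

```text
time: 3.5
tool_pos: [0.4518, -0.2267, 0.0035]
ee_rot: [-1.571, -0.0, 0.0]
wrist_force: [-0.6, 0.2, 0.8]
width: 0.0778
[ 0.45178488 -0.22675319  0.00350553] 0.0857119811655972 [[1.0, 0.0, -0.0], [0.0, -0.0, 1.0], [0.0, -1.0, -0.0]]
-0.047 0 [397. 421.]
-0.047 -0.06 [404. 333.]
0 0 [322. 396.]
0 -0.06 [327. 309.]
0.047 0 [249. 372.]
0.047 -0.06 [253. 285.]
((102.85639190673828, 286.71356201171875), (15.908234596252441, 19.438756942749023))
((385.31744384765625, 226.2416229248047), (15.900997161865234, 19.678152084350586))
((350.70281982421875, 213.1370086669922), (15.3045654296875, 19.21129035949707))
((360.8377685546875, 193.78855895996094), (6.076108932495117, 10.838046073913574))
((599.6353149414062, 51.00728225708008), (46.09110641479492, 50.67425537109375))
((452.1308898925781, 16.33713150024414), (9.608152389526367, 18.29315948486328))
((416.726806640625, 52.47760772705078), (74.66189575195312, 105.7087173461914))
```

View pics/sg2.png

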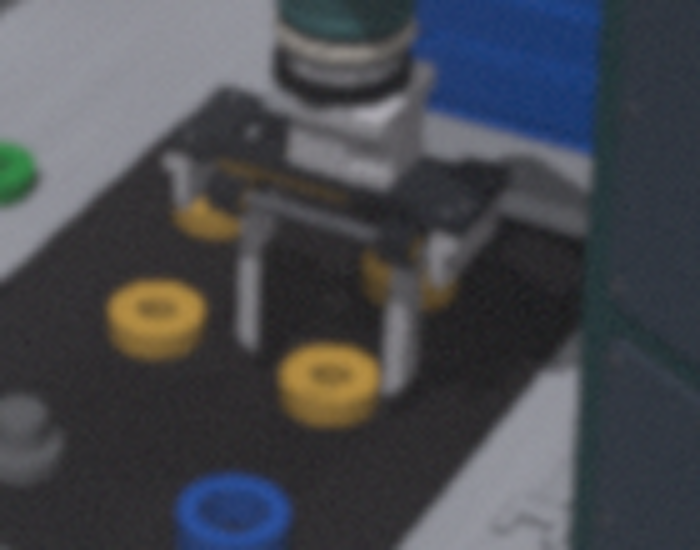

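View pics/tg2.png

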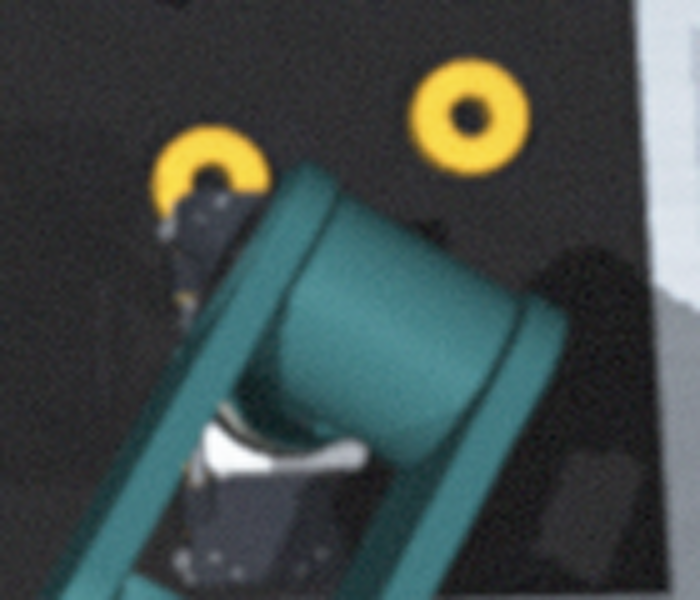

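The fingertips appear at zoom px (248,350) and (395,395), about 24 zoom px above where the reported TCP projects. Either the TCP sits higher than reported or it's offset in y, so I'll separate the two.

Run:
```python
from h import *
S=robot.snapshot("side");T=robot.snapshot("top")
t,R=tool(); print(t,robot.get_obs()["joint_positions"])
def px(u,v,x0=320,y0=150): return ((u+.5)/5-.5+x0,(v+.5)/5-.5+y0)
for h in(.0035,.01,.015,.02,.025):
    a=plane(S,px(248,350),h);b=plane(S,px(395,395),h);print(h,a.round(4),b.round(4),((a+b)/2).round(4))
# body in top view
for z in(.10,.12,.14): print(z,[((proj(T,t+np.array([dx,dy,z]))-[400,170]+.5)*5-.5).round(0).tolist() for dx,dy in((.0885,.0375),(.0885,-.0375),(-.0885,.0375),(-.0885,-.0375))])
cv2.imwrite("pics/tg3.png",cv2.resize(T["image"][195:295,425:485,::-1],None,fx=6,fy=6,interpolation=cv2.INTER_CUBIC))
```

```text
[ 0.45176738 -0.22673937  0.00348466] [-5.77324477e-01  9.90857910e-02  1.72837422e+00 -6.50459885e-05
  1.31408678e+00 -5.77324771e-01]
0.0035 [ 0.5098 -0.2456  0.0035] [ 0.4167 -0.2488  0.0035] [ 0.4633 -0.2472  0.0035]
0.01 [ 0.5056 -0.2373  0.01  ] [ 0.4131 -0.2405  0.01  ] [ 0.4593 -0.2389  0.01  ]
0.015 [ 0.5023 -0.2309  0.015 ] [ 0.4103 -0.234   0.015 ] [ 0.4563 -0.2325  0.015 ]
0.02 [ 0.4991 -0.2245  0.02  ] [ 0.4075 -0.2276  0.02  ] [ 0.4533 -0.2261  0.02  ]
0.025 [ 0.4958 -0.2181  0.025 ] [ 0.4047 -0.2212  0.025 ] [ 0.4503 -0.2196  0.025 ]
0.1 [[147.0, 217.0], [307.0, 213.0], [164.0, 593.0], [325.0, 589.0]]
0.12 [[154.0, 210.0], [316.0, 206.0], [171.0, 592.0], [335.0, 588.0]]
0.14 [[161.0, 203.0], [326.0, 199.0], [179.0, 591.0], [345.0, 587.0]]
```

View pics/tg3.png

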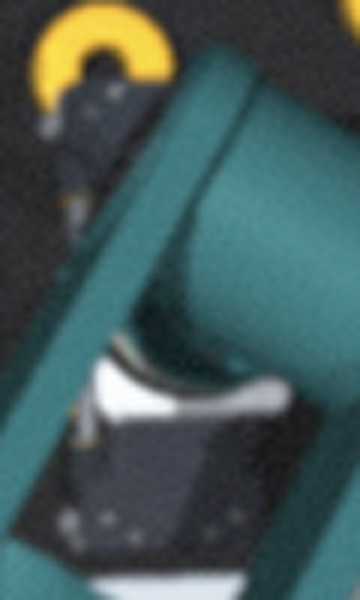

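With the tips at h≈0.02 the camera xy matches the reported xy, and the fingers closed over the ring without touching it. So the true tip height is about 16 mm above what's reported. I'll go down slowly and watch the force.

```bash
python3 -m handwheel '[{"delta_pos":[0,3,0],"yaw":0},{"delta_pos":[0,6,0],"yaw":0},{"delta_pos":[0,9,0],"yaw":0},{"delta_pos":[0,10,0],"yaw":0},{"delta_pos":[0,10,0],"yaw":0}]' 0
python3 - <<'E'
from h import *
S=robot.snapshot("side")
cv2.imwrite("pics/sg4.png",cv2.resize(S["image"][150:260,320:460,::-1],None,fx=5,fy=5,interpolation=cv2.INTER_CUBIC))
E
```

```text
time: 4.2
tool_pos: [0.4515, -0.2266, -0.0069]
ee_rot: [-1.57, 0.001, -0.0]
wrist_force: [0.4, 0.6, -0.7]
width: 0.0942
```

View pics/sg4.png

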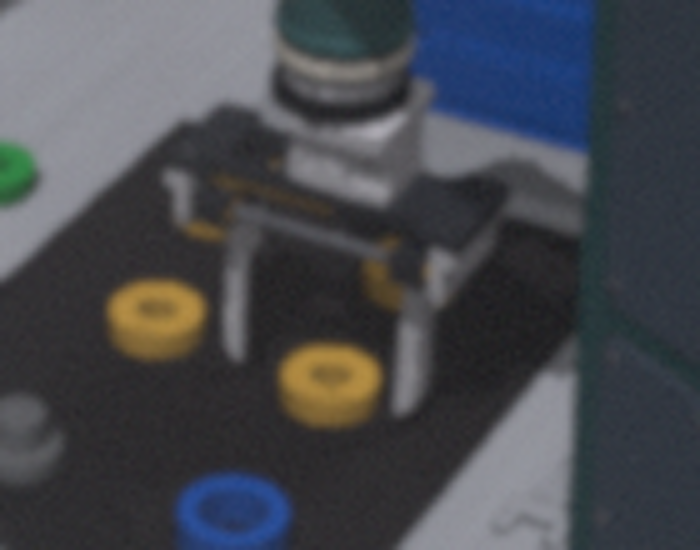

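The tips are lower, at about (235,360) and (405,415), with no contact even though the reported z is negative. That confirms the bias. Continuing down.

```bash
python3 -m handwheel '[{"delta_pos":[0,2,0],"yaw":0},{"delta_pos":[0,4,0],"yaw":0},{"delta_pos":[0,5,0],"yaw":0},{"delta_pos":[0,5,0],"yaw":0}]' 0
python3 - <<'E'
from h import *
S=robot.snapshot("side")
cv2.imwrite("pics/sg5.png",cv2.resize(S["image"][190:250,350:420,::-1],None,fx=8,fy=8,interpolation=cv2.INTER_CUBIC))
for h in (0,.004,.008):print(h,[((proj(S,[.4515+d,-.2266,h])-[350,190]+.5)*8-.5).round() for d in(-.047,.047)])
E
```

```text
time: 4.65
tool_pos: [0.4516, -0.2266, -0.0118]
ee_rot: [-1.571, 0.0, 0.0]
wrist_force: [0.5, -0.1, -0.1]
width: 0.0939
0 [array([395., 362.]), array([159., 283.])]
0.004 [array([396., 353.]), array([160., 274.])]
0.008 [array([397., 344.]), array([160., 265.])]
```

View pics/sg5.png

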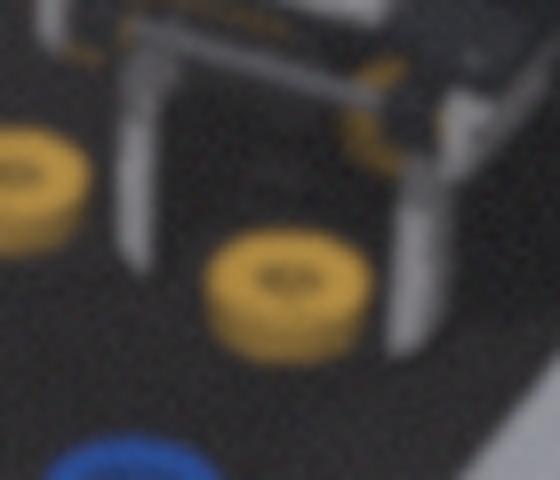

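Inner tip corners at (150,272) and (390,355) match h≈0.004, so the bias is about +15.7 mm. Gripping now.

```bash
python3 -m handwheel '[{"delta_pos":[0,0,0],"yaw":0},{"delta_pos":[0,0,0],"yaw":0},{"delta_pos":[0,0,0],"yaw":0},{"delta_pos":[0,0,0],"yaw":0},{"delta_pos":[0,0,0],"yaw":0},{"delta_pos":[0,0,0],"yaw":0},{"delta_pos":[0,0,0],"yaw":0}]' 255
python3 - <<'E'
from h import *
S=robot.snapshot("side")
cv2.imwrite("pics/sg6.png",cv2.resize(S["image"][190:250,350:420,::-1],None,fx=8,fy=8,interpolation=cv2.INTER_CUBIC))
m,_=blobs(S,(15,110,90),(30,255,255))
for c in contours(m): print(cv2.boundingRect(c),cv2.fitEllipse(c)[0])
E
```

```text
time: 5.4
tool_pos: [0.451, -0.2267, -0.0115]
ee_rot: [-1.571, 0.002, -0.0]
wrist_force: [-3.2, 0.7, 2.3]
width: 0.0557
(94, 278, 17, 20) (102.89134979248047, 286.6887512207031)
(375, 218, 18, 17) (383.9725341796875, 226.02113342285156)
(341, 206, 20, 16) (350.6914978027344, 213.16102600097656)
(572, 30, 54, 50) (598.8026123046875, 51.866310119628906)
(446, 11, 18, 15) (452.4991455078125, 16.25530433654785)
(367, 7, 112, 91) (415.1380615234375, 54.66288757324219)
```

View pics/sg6.png

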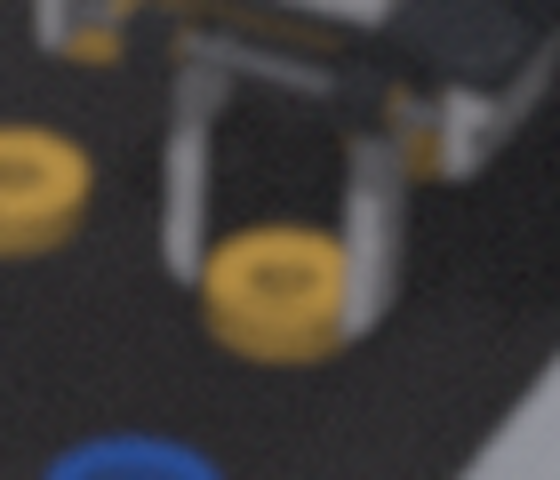

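Held at 55.7 mm width. The ring stays in its camera position, and its centre should be about 1.2 mm to −y of the TCP. Lifting and carrying to a hover short of the post, keeping well above it because of the height bias.

```bash
python3 -m handwheel '[{"delta_pos":[0,-15,0],"yaw":0},{"delta_pos":[0,-50,0],"yaw":0},{"delta_pos":[0,-95,0],"yaw":0},{"delta_pos":[0,-140,15],"yaw":0},{"delta_pos":[5,-180,45],"yaw":0},{"delta_pos":[20,-205,85],"yaw":0},{"delta_pos":[35,-210,130],"yaw":0},{"delta_pos":[50,-210,175],"yaw":0},{"delta_pos":[65,-210,220],"yaw":0},{"delta_pos":[80,-210,265],"yaw":0},{"delta_pos":[95,-210,310],"yaw":0},{"delta_pos":[107,-210,340],"yaw":0}]'; python3 -m handwheel '[{"delta_pos":[0,0,12],"yaw":0},{"delta_pos":[0,0,17],"yaw":0},{"delta_pos":[0,0,17],"yaw":0}]'
python3 - <<'E'
from h import *
S=robot.snapshot("side");T=robot.snapshot("top")
o=robot.get_obs();print(o["time"],o["tool_pos"],o["width"],o["wrist_force"],o["wrist_torque"])
cv2.imwrite("pics/s7.png",cv2.resize(S["image"][150:300,200:380,::-1],None,fx=4,fy=4,interpolation=cv2.INTER_CUBIC))
cv2.imwrite("pics/t7.png",cv2.resize(T["image"][140:270,220:360,::-1],None,fx=4,fy=4,interpolation=cv2.INTER_CUBIC))
m,_=blobs(S,(15,110,90),(30,255,255))
for c in contours(m): print(cv2.boundingRect(c),cv2.fitEllipse(c)[0])
E
```

```text
time: 6.65
tool_pos: [0.5591, 0.117, 0.1972]
ee_rot: [-1.569, 0.001, 0.003]
wrist_force: [0.6, -1.2, -3.7]
width: 0.0553
time: 6.95
tool_pos: [0.5584, 0.1301, 0.1979]
ee_rot: [-1.571, 0.001, 0.0]
wrist_force: [-0.3, -1.3, -2.5]
width: 0.0556
7.05 [0.55860149 0.12899153 0.19845948] 0.05561370236327935 [-0.66656874  0.33236992 -3.0762346 ] [ 0.00127287 -0.10025537 -0.01925833]
(94, 278, 17, 20) (102.83708190917969, 286.5982971191406)
(265, 208, 18, 19) (274.2998046875, 216.47592163085938)
(343, 207, 17, 13) (351.5178527832031, 212.6503448486328)
(392, 197, 20, 15) (401.4074401855469, 203.8833770751953)
(354, 183, 19, 15) (363.1217956542969, 189.74017333984375)
(356, 120, 37, 15) (376.0721435546875, 126.29263305664062)
(569, 30, 57, 50) (596.1915283203125, 53.07551193237305)
(446, 11, 17, 16) (452.157958984375, 16.636703491210938)
(368, 7, 111, 62) (418.8531188964844, 42.85340118408203)
```

View pics/s7.png

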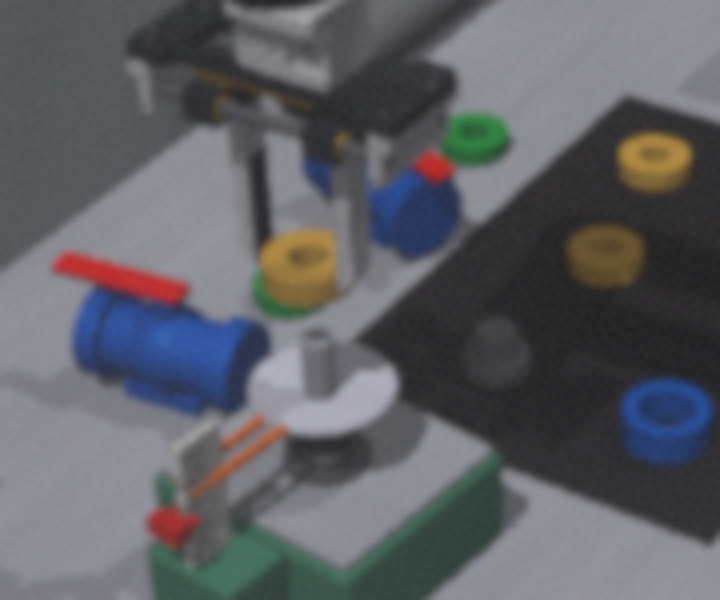

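View pics/t7.png

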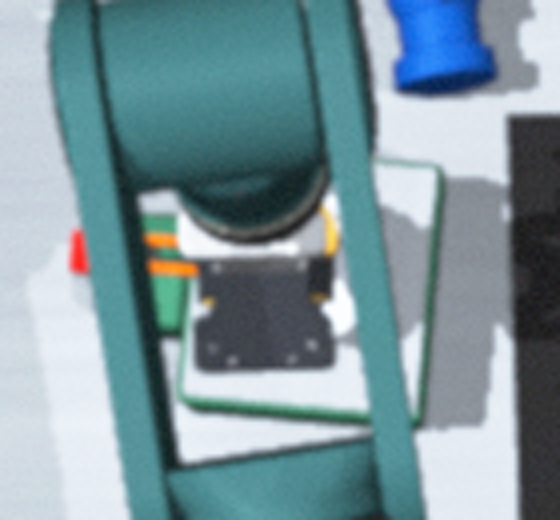

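The ring is held over the post. Ring hole at zoom px (310,255), post top at (318,335), with weight of about 3 N on the wrist. I'll refine the post column at sub-pixel level before feeling for it.

Run:
```python
from h import *
ps=[];hs=[]
for i in range(2):
    S=robot.snapshot("side"); g=cv2.cvtColor(S["image"],cv2.COLOR_RGB2GRAY).astype(float)
    r=g[238:246,266:294].mean(0); ps.append(r)
p=np.mean(ps,0); print(p.round(0))
d=np.gradient(p); 
def sub(k): 
    a,b,c=abs(d[k-1]),abs(d[k]),abs(d[k+1]); return k+.5*(a-c)/(a-2*b+c)
L=np.argmin(d[5:15])+5; Rr=np.argmax(d[10:22])+10
print(sub(L)+266,sub(Rr)+266)
for z in(.15,.17): print(z,[proj(S,[.5584,.1293,z])+0])
q=[.5586,.1285]; print("ring top centre pred",proj(S,q+[.2275]))
c=S["image"][200:228,258:290]; cv2.imwrite("pics/hole.png",cv2.resize(c[:,:,::-1],None,fx=18,fy=18,interpolation=cv2.INTER_CUBIC))
```

```text
[149. 159. 168. 172. 174. 174. 175. 174. 165. 144. 120. 110. 107. 106.
 101.  95.  90.  91.  99. 106. 111. 117. 124. 130. 134. 135. 136. 136.]
275.0771144278607 284.16423357664235
0.15 [array([277.99168148, 240.72515621])]
0.17 [array([277.48229152, 233.92254976])]
ring top centre pred [276.0995571  213.50098657]
```

View pics/hole.png

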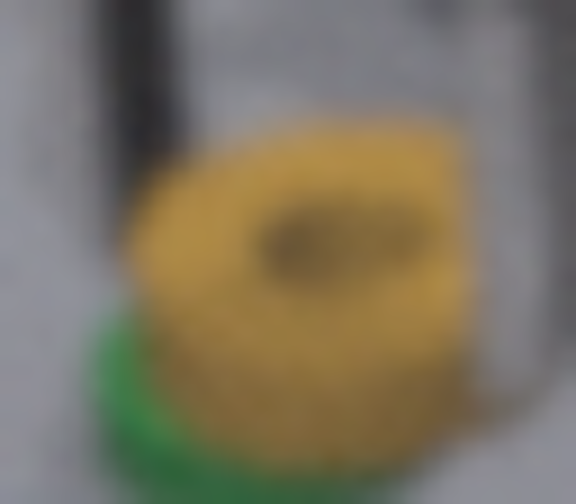

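The post edges (275.1 to ~284) put its axis at column ~279.5, about 1 px right of the top-view prediction. I'll split the difference by shifting −0.8 mm in x, then descend and feel for contact.

```bash
python3 -m handwheel '[{"delta_pos":[-0.8,15,0],"yaw":0},{"delta_pos":[-0.8,28,0],"yaw":0},{"delta_pos":[-0.8,33,0],"yaw":0},{"delta_pos":[-0.8,35,0],"yaw":0}]'
python3 - <<'E'
from h import *
o=robot.get_obs();print(o["wrist_force"],o["wrist_torque"])
S=robot.snapshot("side")
o=robot.get_obs();print(o["wrist_force"],o["wrist_torque"],o["tool_pos"])
cv2.imwrite("pics/s8.png",cv2.resize(S["image"][205:265,250:320,::-1],None,fx=8,fy=8,interpolation=cv2.INTER_CUBIC))
E
```

```text
time: 7.55
tool_pos: [0.5569, 0.13, 0.1613]
ee_rot: [-1.571, 0.003, -0.0]
wrist_force: [-0.1, 0.1, -2.5]
width: 0.0556
[-0.06235937  0.09733269 -2.47754507] [-0.09364756 -0.11038448 -0.02075456]
[-0.51269102 -1.44078722 -3.62744804] [-0.08740315 -0.07223847 -0.02585293] [0.55726715 0.13009187 0.16189292]
```

View pics/s8.png

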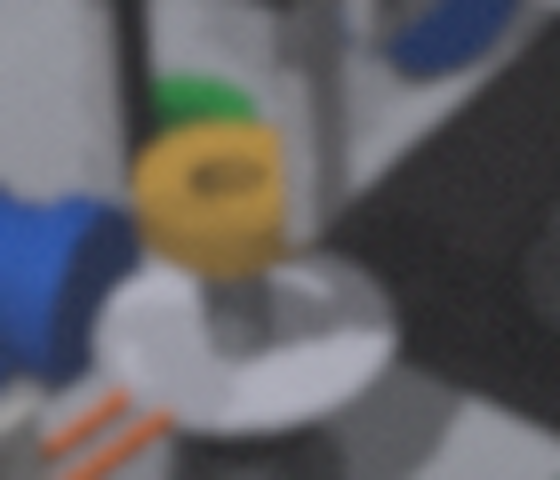

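The ring hole centre (229) lines up with the post axis (238, less 8 px for height) across the camera direction. There's no contact yet, so I'm feeling downwards.

```bash
python3 -m handwheel '[{"delta_pos":[0,1,0],"yaw":0},{"delta_pos":[0,2,0],"yaw":0},{"delta_pos":[0,3,0],"yaw":0},{"delta_pos":[0,4,0],"yaw":0}]'; python3 -c "
from h import *
o=robot.get_obs();print(o['wrist_force'],o['wrist_torque'])"; python3 -m handwheel '[{"delta_pos":[0,1,0],"yaw":0},{"delta_pos":[0,2,0],"yaw":0}]'; python3 -c "
from h import *
o=robot.get_obs();print(o['wrist_force'],o['wrist_torque'])"
```

```text
time: 8.0
tool_pos: [0.5582, 0.1304, 0.1598]
ee_rot: [-1.571, -0.001, 0.0]
wrist_force: [-0.4, 0.1, -3.2]
width: 0.0553
[-0.38950806  0.07132762 -3.23881296] [-0.03607156 -0.03713603 -0.03073068]
time: 8.2
tool_pos: [0.5581, 0.1303, 0.1579]
ee_rot: [-1.571, -0.001, 0.0]
wrist_force: [-0.6, -0.6, 0.6]
width: 0.0556
[-0.59611145 -0.57198587  0.56772784] [-0.03395861  0.13029013 -0.02432328]
```

Contact: Fz rose by about 3.8 N at the expected height, so the ring is resting on the flat top. I'll average the moment to find which side it's on.

```bash
cat > avg.py <<'E'
from h import *
import sys
F=[];Tq=[];P=[]
for i in range(int(sys.argv[1]) if len(sys.argv)>1 else 5):
    s=robot.snapshot("side");o=robot.get_obs();F.append(o["wrist_force"]);Tq.append(o["wrist_torque"]);P.append(o["tool_pos"])
print(o["time"],"F",np.mean(F,0).round(2),"T",np.mean(Tq,0).round(3),"sd",np.std(F,0).round(2),np.std(Tq,0).round(3),"P",(np.mean(P,0)*1e3).round(2),"w",round(o["width"],4))
E
python3 avg.py 6; python3 -m handwheel '[{"delta_pos":[0,0.5,0],"yaw":0},{"delta_pos":[0,1,0],"yaw":0}]';python3 avg.py 4
```

```text
8.5 F [-0.97  0.32 -2.37] T [ 0.044  0.084 -0.018] sd [0.53 0.5  0.57] [0.034 0.022 0.034] P [557.75 130.4  157.45] w 0.0557
time: 8.7
tool_pos: [0.5577, 0.1304, 0.1564]
ee_rot: [-1.571, 0.0, 0.0]
wrist_force: [-1.6, -0.2, -1.9]
width: 0.0553
8.9 F [-1.73  0.15 -2.25] T [ 0.065  0.249 -0.031] sd [0.25 0.43 0.33] [0.022 0.04  0.019] P [557.72 130.33 156.29] w 0.0553
```

Lateral force on the ring is −x (−1.7 N), with matching moment, so the post lies toward −x. Shifting 1 mm that way.

```bash
python3 -m handwheel '[{"delta_pos":[-0.5,0,0],"yaw":0},{"delta_pos":[-1,0,0],"yaw":0},{"delta_pos":[-1,0,0],"yaw":0}]';python3 avg.py 4
```

```text
time: 9.2
tool_pos: [0.5573, 0.1301, 0.1565]
ee_rot: [-1.571, -0.001, -0.0]
wrist_force: [-0.3, -0.2, -2.7]
width: 0.0553
9.4 F [-0.04  0.29 -2.13] T [-0.046 -0.081 -0.017] sd [0.35 0.56 0.3 ] [0.041 0.014 0.021] P [557.22 130.14 156.49] w 0.0557
```

```bash
python3 -m handwheel '[{"delta_pos":[0,1,0],"yaw":0},{"delta_pos":[0,2,0],"yaw":0},{"delta_pos":[0,3,0],"yaw":0},{"delta_pos":[0,3,0],"yaw":0}]';python3 avg.py 4
```

```text
time: 9.8
tool_pos: [0.5568, 0.1303, 0.1531]
ee_rot: [-1.571, 0.0, 0.0]
wrist_force: [-1.2, -0.5, -1.8]
width: 0.0555
10.0 F [-0.19 -0.18 -2.93] T [-0.04  -0.074 -0.003] sd [0.32 0.68 0.35] [0.016 0.04  0.018] P [556.95 130.27 153.4 ] w 0.0554
```

No contact force and the ring is now below the post top, so it has gone over. Lowering along the post.

```bash
python3 -m handwheel '[{"delta_pos":[0,3,0],"yaw":0},{"delta_pos":[0,7,0],"yaw":0},{"delta_pos":[0,11,0],"yaw":0},{"delta_pos":[0,15,0],"yaw":0},{"delta_pos":[0,15,0],"yaw":0}]';python3 avg.py 3; python3 -m handwheel '[{"delta_pos":[0,3,0],"yaw":0},{"delta_pos":[0,7,0],"yaw":0},{"delta_pos":[0,11,0],"yaw":0},{"delta_pos":[0,14,0],"yaw":0},{"delta_pos":[0,15,0],"yaw":0}]';python3 avg.py 3
```

```text
time: 10.5
tool_pos: [0.5564, 0.1302, 0.1373]
ee_rot: [-1.571, 0.002, 0.0]
wrist_force: [0.8, -0.9, -3.0]
width: 0.0559
10.65 F [ 0.25  0.46 -2.5 ] T [-0.03  -0.071  0.016] sd [0.13 0.52 0.25] [0.027 0.033 0.019] P [556.81 130.25 138.14] w 0.0555
time: 11.15
tool_pos: [0.5566, 0.1302, 0.1226]
ee_rot: [-1.571, 0.001, -0.0]
wrist_force: [0.4, 0.1, -2.0]
width: 0.0555
11.3 F [ 0.15 -0.03 -2.3 ] T [-0.019 -0.04  -0.009] sd [0.49 0.21 0.25] [0.009 0.023 0.033] P [556.8  130.25 123.08] w 0.0561
```

```bash
python3 -m handwheel '[{"delta_pos":[0,2,0],"yaw":0},{"delta_pos":[0,4,0],"yaw":0},{"delta_pos":[0,6,0],"yaw":0},{"delta_pos":[0,8,0],"yaw":0},{"delta_pos":[0,10,0],"yaw":0},{"delta_pos":[0,12,0],"yaw":0},{"delta_pos":[0,13,0],"yaw":0},{"delta_pos":[0,13,0],"yaw":0}]';python3 avg.py 4
python3 - <<'E'
from h import *
S=robot.snapshot("side")
cv2.imwrite("pics/s9.png",cv2.resize(S["image"][205:300,230:330,::-1],None,fx=6,fy=6,interpolation=cv2.INTER_CUBIC))
E
```

```text
time: 12.1
tool_pos: [0.5571, 0.1303, 0.1104]
ee_rot: [-1.571, -0.0, 0.0]
wrist_force: [-0.3, -0.3, -1.2]
width: 0.0558
12.3 F [-0.03  0.16 -0.89] T [-0.007 -0.033  0.019] sd [0.28 0.25 0.34] [0.021 0.023 0.016] P [557.08 130.29 110.56] w 0.0553
```

View pics/s9.png

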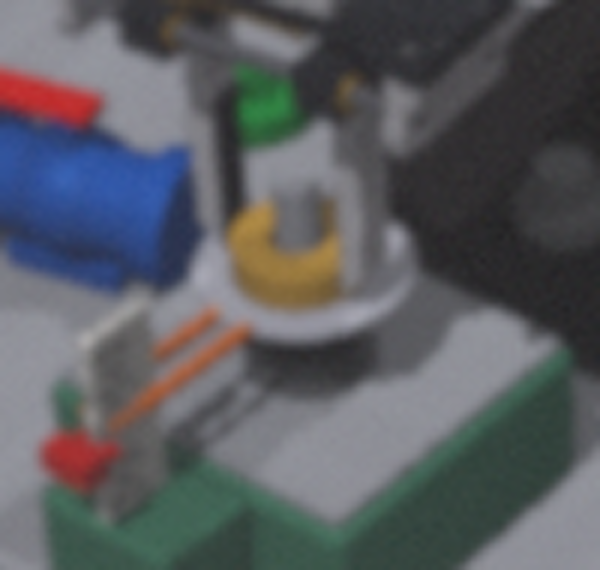

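The ring is on the pan over the post, and the pan is carrying part of the weight. I'll go down another 4 mm so the spring takes it, then release.

```bash
python3 -m handwheel '[{"delta_pos":[0,2,0],"yaw":0},{"delta_pos":[0,4,0],"yaw":0},{"delta_pos":[0,4,0],"yaw":0}]';python3 avg.py 3; python3 -m handwheel '[{"delta_pos":[0,0,0],"yaw":0},{"delta_pos":[0,0,0],"yaw":0},{"delta_pos":[0,0,0],"yaw":0},{"delta_pos":[0,0,0],"yaw":0}]' 0; python3 avg.py 2
```

```text
time: 12.65
tool_pos: [0.5571, 0.1303, 0.1063]
ee_rot: [-1.571, -0.0, 0.0]
wrist_force: [-0.5, 0.3, 0.4]
width: 0.0555
12.8 F [ 0.34 -0.38  0.43] T [-0.015 -0.027  0.026] sd [0.42 0.51 0.49] [0.019 0.016 0.014] P [557.07 130.28 106.43] w 0.0554
time: 13.2
tool_pos: [0.557, 0.1303, 0.1065]
ee_rot: [-1.571, -0.0, 0.0]
wrist_force: [0.2, -0.1, -0.3]
width: 0.0843
13.3 F [0.   0.31 0.12] T [-0.051 -0.091 -0.015] sd [0.39 0.56 0.14] [0.017 0.024 0.036] P [557.   130.27 106.49] w 0.0918
```

Released gently, with forces near zero. Rising and heading to the ring at (0.569,−0.236).

```bash
python3 -m handwheel '[{"delta_pos":[0,-15,0],"yaw":0},{"delta_pos":[0,-50,0],"yaw":0},{"delta_pos":[0,-85,0],"yaw":0},{"delta_pos":[1,-95,-25],"yaw":0},{"delta_pos":[3,-95,-70],"yaw":0},{"delta_pos":[5,-95,-115],"yaw":0},{"delta_pos":[7,-95,-160],"yaw":0},{"delta_pos":[9,-80,-205],"yaw":0},{"delta_pos":[10,-55,-250],"yaw":0},{"delta_pos":[11,-20,-295],"yaw":0},{"delta_pos":[11.7,20,-335],"yaw":0},{"delta_pos":[11.7,50,-365],"yaw":0}]' 0;  python3 - <<'E'
from h import *
S=robot.snapshot("side");T=robot.snapshot("top")
cv2.imwrite("pics/s10.png",cv2.resize(S["image"][215:305,230:330,::-1],None,fx=7,fy=6.5,interpolation=cv2.INTER_CUBIC))
o=robot.get_obs();print(o["tool_pos"],o["time"])
m,_=blobs(S,(15,110,90),(30,255,255))
for c in contours(m): print(cv2.boundingRect(c),cv2.fitEllipse(c)[0])
E
```

```text
time: 14.5
tool_pos: [0.5693, -0.2316, 0.0625]
ee_rot: [-1.572, -0.003, -0.0]
wrist_force: [0.9, 0.2, 0.3]
width: 0.0939
[ 0.56464755 -0.23216923  0.05595549] 14.6
(94, 278, 18, 21) (102.96382141113281, 286.89105224609375)
(270, 241, 21, 16) (279.4734191894531, 247.96522521972656)
(341, 206, 20, 16) (350.68634033203125, 213.16891479492188)
(392, 198, 19, 14) (401.1532287597656, 204.55397033691406)
(354, 184, 8, 12) (358.309814453125, 188.95472717285156)
(365, 110, 47, 25) (384.55206298828125, 119.51677703857422)
(566, 30, 60, 50) (594.730712890625, 53.9326057434082)
(446, 11, 17, 16) (452.18505859375, 16.854806900024414)
(368, 7, 111, 61) (421.0815734863281, 38.99058151245117)
```

View pics/s10.png

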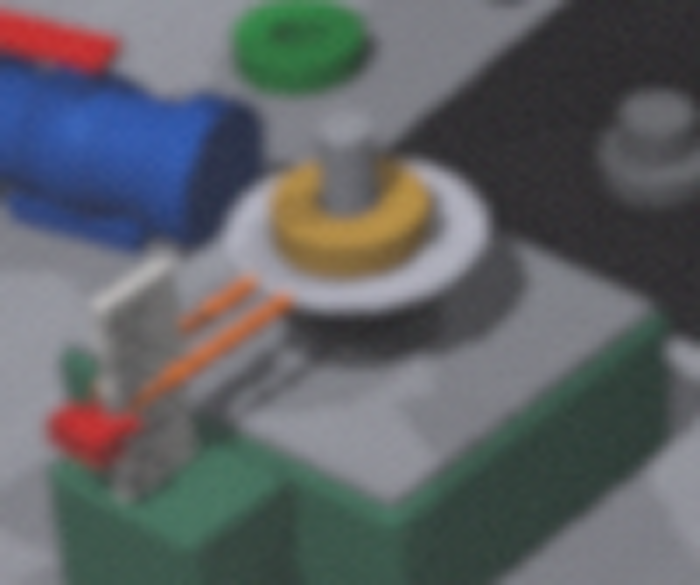

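Ring 1 lies flat on the pan over the post, centre about px (279,248). The pointer has sunk but is still above the red tab, so I'm continuing with ring 2. First I'll check the arm has settled.

```bash
python3 -m handwheel '[{"delta_pos":[0,15,0],"yaw":0},{"delta_pos":[0,40,0],"yaw":0},{"delta_pos":[0,58,0],"yaw":0},{"delta_pos":[0,65,0],"yaw":0},{"delta_pos":[0,65,0],"yaw":0}]' 0;  python3 avg.py 2
python3 - <<'E'
from h import *
S=robot.snapshot("side")
cv2.imwrite("pics/s11.png",cv2.resize(S["image"][170:240,310:390,::-1],None,fx=7,fy=7,interpolation=cv2.INTER_CUBIC))
E
```

```text
time: 15.1
tool_pos: [0.569, -0.2282, -0.0031]
ee_rot: [-1.571, -0.0, 0.002]
wrist_force: [-0.1, 0.4, -0.4]
width: 0.0943
15.2 F [ 0.73 -0.1   0.68] T [-0.05  -0.078 -0.01 ] sd [0.04 0.04 0.38] [0.014 0.001 0.035] P [ 569.79 -229.     -1.76] w 0.094
```

View pics/s11.png

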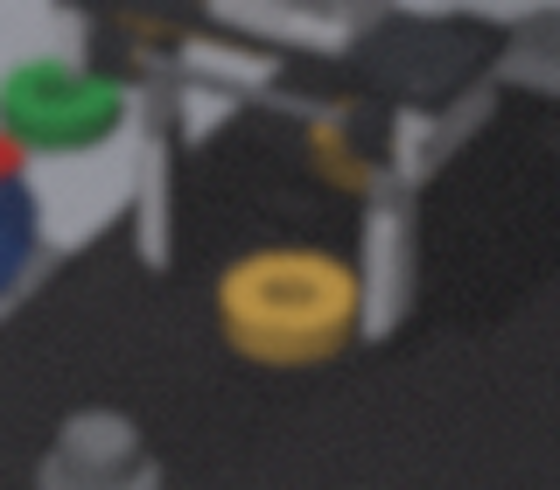

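Tips at (155,265) and (378,335) in the zoom, and the ring hasn't moved. The previous move stopped about 5 mm short in y, so I'll correct with measured deltas: x −1, down 10, z −5.5.

```bash
python3 -m handwheel '[{"delta_pos":[-0.8,3,-3],"yaw":0},{"delta_pos":[-0.8,7,-5.5],"yaw":0},{"delta_pos":[-0.8,10,-5.5],"yaw":0},{"delta_pos":[-0.8,10,-5.5],"yaw":0}]' 0;  python3 avg.py 3;  python3 -m handwheel '[{"delta_pos":[0,0,0],"yaw":0},{"delta_pos":[0,0,0],"yaw":0},{"delta_pos":[0,0,0],"yaw":0},{"delta_pos":[0,0,0],"yaw":0},{"delta_pos":[0,0,0],"yaw":0},{"delta_pos":[0,0,0],"yaw":0},{"delta_pos":[0,0,0],"yaw":0}]' 255; python3 avg.py 3
```

```text
time: 15.65
tool_pos: [0.5673, -0.2349, -0.0141]
ee_rot: [-1.57, 0.001, -0.0]
wrist_force: [0.2, 0.7, -0.4]
width: 0.0939
15.8 F [ 0.07  0.12 -0.16] T [-0.041 -0.088  0.015] sd [0.08 0.2  0.43] [0.035 0.003 0.043] P [ 567.63 -234.95  -13.58] w 0.0938
time: 16.5
tool_pos: [0.5676, -0.2349, -0.0132]
ee_rot: [-1.571, 0.001, 0.0]
wrist_force: [-0.9, -0.4, 0.4]
width: 0.056
16.65 F [-1.49 -0.14  1.02] T [0.004 0.234 0.003] sd [0.08 0.4  0.31] [0.041 0.03  0.023] P [ 567.53 -234.94  -13.29] w 0.0557
```

```bash
python3 -m handwheel '[{"delta_pos":[0,-15,0],"yaw":0},{"delta_pos":[0,-50,0],"yaw":0},{"delta_pos":[0,-95,0],"yaw":0},{"delta_pos":[0,-140,15],"yaw":0},{"delta_pos":[-1,-180,45],"yaw":0},{"delta_pos":[-2,-207,85],"yaw":0},{"delta_pos":[-3,-212,130],"yaw":0},{"delta_pos":[-4,-212,175],"yaw":0},{"delta_pos":[-6,-212,220],"yaw":0},{"delta_pos":[-8,-212,265],"yaw":0},{"delta_pos":[-10,-212,305],"yaw":0},{"delta_pos":[-10.5,-212,335],"yaw":0}]'; python3 -m handwheel '[{"delta_pos":[0,0,15],"yaw":0},{"delta_pos":[0,0,25],"yaw":0},{"delta_pos":[0,0,30],"yaw":0},{"delta_pos":[0,0,30],"yaw":0},{"delta_pos":[0,0,30],"yaw":0}]'; python3 avg.py 4
```

```text
time: 17.85
tool_pos: [0.5567, 0.1029, 0.1992]
ee_rot: [-1.57, -0.0, 0.002]
wrist_force: [1.4, -1.0, -3.1]
width: 0.0558
time: 18.35
tool_pos: [0.5576, 0.1288, 0.1986]
ee_rot: [-1.572, 0.0, -0.002]
wrist_force: [0.5, -0.3, -3.5]
width: 0.0554
18.55 F [-0.23 -0.45 -3.06] T [-0.039 -0.078 -0.036] sd [0.2  0.66 0.38] [0.01  0.023 0.041] P [557.52 128.97 198.66] w 0.0557
```

```bash
python3 -m handwheel '[{"delta_pos":[-0.4,15,1],"yaw":0},{"delta_pos":[-0.4,30,1],"yaw":0},{"delta_pos":[-0.4,36,1],"yaw":0},{"delta_pos":[-0.4,38,1],"yaw":0},{"delta_pos":[-0.4,39,1],"yaw":0},{"delta_pos":[-0.4,40,1],"yaw":0},{"delta_pos":[-0.4,41,1],"yaw":0},{"delta_pos":[-0.4,42,1],"yaw":0}]'; python3 avg.py 3;  python3 -m handwheel '[{"delta_pos":[0,1,0],"yaw":0},{"delta_pos":[0,2,0],"yaw":0}]'; python3 avg.py 3
```

```text
time: 19.35
tool_pos: [0.5573, 0.1311, 0.1572]
ee_rot: [-1.571, -0.001, 0.0]
wrist_force: [0.2, 0.2, -2.6]
width: 0.0555
19.5 F [ 0.02  0.65 -3.26] T [ 0.008 -0.071  0.016] sd [0.68 0.3  0.44] [0.035 0.006 0.017] P [557.04 131.08 156.86] w 0.0556
time: 19.7
tool_pos: [0.557, 0.1311, 0.1547]
ee_rot: [-1.571, -0.0, 0.0]
wrist_force: [0.5, 0.8, -3.2]
width: 0.0559
19.85 F [-0.15 -0.03 -3.  ] T [-0.01  -0.081  0.002] sd [0.26 0.59 0.18] [0.038 0.021 0.049] P [556.85 131.04 154.46] w 0.0559
```

```bash
python3 -m handwheel '[{"delta_pos":[0,1,-0.5],"yaw":0},{"delta_pos":[0,2,-0.5],"yaw":0},{"delta_pos":[0,4,-0.5],"yaw":0},{"delta_pos":[0,4,-0.5],"yaw":0}]'; python3 avg.py 3;  python3 -m handwheel '[{"delta_pos":[0,3,0],"yaw":0},{"delta_pos":[0,6,0],"yaw":0},{"delta_pos":[0,9,0],"yaw":0},{"delta_pos":[0,11,0],"yaw":0},{"delta_pos":[0,11,0],"yaw":0}]'; python3 avg.py 3
```

```text
time: 20.25
tool_pos: [0.5567, 0.1305, 0.1502]
ee_rot: [-1.571, 0.001, -0.0]
wrist_force: [0.7, 0.2, -2.3]
width: 0.0557
20.4 F [-0.02  0.19 -3.08] T [-0.011 -0.075 -0.012] sd [0.51 0.39 0.2 ] [0.015 0.033 0.003] P [556.86 130.55 150.52] w 0.0562
time: 20.9
tool_pos: [0.5566, 0.1305, 0.139]
ee_rot: [-1.571, 0.001, -0.0]
wrist_force: [-0.2, 0.2, -2.8]
width: 0.0559
21.05 F [-0.41 -0.47 -3.25] T [ 0.005 -0.055  0.028] sd [0.3  0.03 0.49] [0.016 0.029 0.018] P [556.9  130.56 139.58] w 0.0558
```

```bash
python3 -m handwheel '[{"delta_pos":[0,4,0],"yaw":0},{"delta_pos":[0,8,0],"yaw":0},{"delta_pos":[0,12,0],"yaw":0},{"delta_pos":[0,14,0],"yaw":0},{"delta_pos":[0,16,0],"yaw":0},{"delta_pos":[0,18,0],"yaw":0},{"delta_pos":[0,20,0],"yaw":0},{"delta_pos":[0,22,0],"yaw":0},{"delta_pos":[0,24,0],"yaw":0},{"delta_pos":[0,24,0],"yaw":0}]'; python3 avg.py 4
```

```text
time: 22.05
tool_pos: [0.5569, 0.1305, 0.1155]
ee_rot: [-1.571, 0.0, 0.0]
wrist_force: [-0.7, 0.1, -1.4]
width: 0.0557
22.25 F [-0.66 -0.27 -1.4 ] T [-0.041  0.219  0.009] sd [0.17 0.63 0.36] [0.043 0.025 0.005] P [556.89 130.54 115.71] w 0.0556
```

Contact with the stack: Fz has risen by 1.7 N. There's a slight −x load, so I'll ease 0.4 mm in −x while lowering.

```bash
python3 -m handwheel '[{"delta_pos":[-0.4,0,0],"yaw":0},{"delta_pos":[-0.4,2,0],"yaw":0},{"delta_pos":[-0.4,3,0],"yaw":0},{"delta_pos":[-0.4,3,0],"yaw":0}]'; python3 avg.py 4
python3 - <<'E'
from h import *
S=robot.snapshot("side")
cv2.imwrite("pics/s12.png",cv2.resize(S["image"][205:300,230:330,::-1],None,fx=6,fy=6,interpolation=cv2.INTER_CUBIC))
E
```

```text
time: 22.65
tool_pos: [0.5569, 0.1305, 0.1127]
ee_rot: [-1.571, -0.001, -0.0]
wrist_force: [-0.3, 0.0, -1.7]
width: 0.0557
22.85 F [ 0.48  0.03 -0.78] T [-0.05  -0.125  0.007] sd [0.31 0.85 0.79] [0.035 0.043 0.032] P [556.94 130.56 112.85] w 0.0559
```

View pics/s12.png

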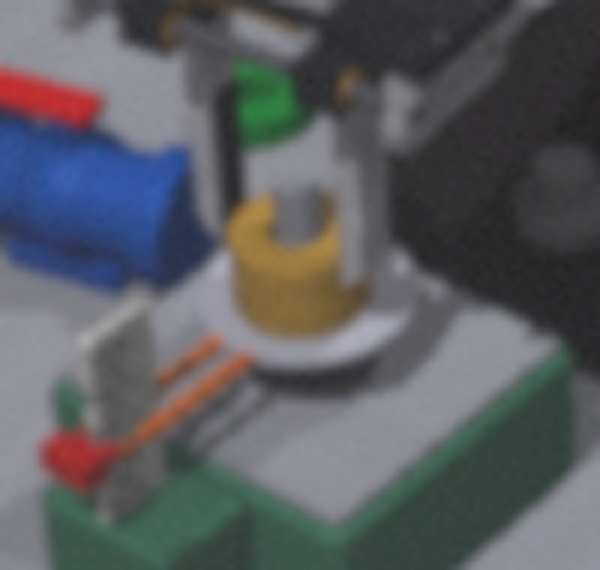

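Ring 2 sits on ring 1, and the pointer end at (120,450) is now about level with the red tab at (105,452). Lowering the last bit and releasing.

```bash
python3 -m handwheel '[{"delta_pos":[0,1.5,0],"yaw":0},{"delta_pos":[0,3,0],"yaw":0},{"delta_pos":[0,3,0],"yaw":0}]'; python3 avg.py 3; python3 -m handwheel '[{"delta_pos":[0,0,0],"yaw":0},{"delta_pos":[0,0,0],"yaw":0},{"delta_pos":[0,0,0],"yaw":0},{"delta_pos":[0,0,0],"yaw":0},{"delta_pos":[0,0,0],"yaw":0}]' 0; python3 -m handwheel '[{"delta_pos":[0,-15,0],"yaw":0},{"delta_pos":[0,-45,0],"yaw":0},{"delta_pos":[0,-80,0],"yaw":0},{"delta_pos":[0,-95,-10],"yaw":0},{"delta_pos":[0,-95,-40],"yaw":0},{"delta_pos":[0,-95,-80],"yaw":0},{"delta_pos":[0,-95,-120],"yaw":0},{"delta_pos":[0,-95,-150],"yaw":0},{"delta_pos":[0,-95,-150],"yaw":0},{"delta_pos":[0,-95,-150],"yaw":0}]'
python3 - <<'E'
from h import *
I=[];J=[]
for i in range(4):
    S=robot.snapshot("side");T=robot.snapshot("top");I.append(S["image"].astype(float));J.append(T["image"].astype(float))
i=np.mean(I,0);j=np.mean(J,0); np.save("i2.npy",i)
cv2.imwrite("pics/s13.png",cv2.resize(i[215:305,230:330,::-1].astype(np.uint8),None,fx=7,fy=6.5,interpolation=cv2.INTER_CUBIC))
cv2.imwrite("pics/s14.png",cv2.resize(i[258:302,233:277,::-1].astype(np.uint8),None,fx=13,fy=13,interpolation=cv2.INTER_CUBIC))
cv2.imwrite("pics/t13.png",cv2.resize(j[180:240,230:320,::-1].astype(np.uint8),None,fx=8,fy=8,interpolation=cv2.INTER_CUBIC))
print(robot.get_obs()["time"],robot.get_obs()["tool_pos"])
E
```

```text
time: 23.2
tool_pos: [0.5569, 0.1306, 0.1097]
ee_rot: [-1.571, -0.001, -0.0]
wrist_force: [0.8, 0.2, -0.4]
width: 0.0557
23.35 F [ 0.84  0.16 -0.11] T [-0.024 -0.348  0.05 ] sd [0.07 0.03 0.3 ] [0.049 0.022 0.018] P [556.93 130.57 109.82] w 0.0559
time: 23.85
tool_pos: [0.5564, 0.1306, 0.1096]
ee_rot: [-1.571, 0.0, 0.0]
wrist_force: [0.9, -0.2, 0.7]
width: 0.092
time: 24.85
tool_pos: [0.5564, -0.0201, 0.2047]
ee_rot: [-1.57, 0.0, -0.002]
wrist_force: [-0.3, 0.7, -0.1]
width: 0.0938
25.25 [ 0.55656207 -0.01862795  0.20469609]
```

View pics/s13.png

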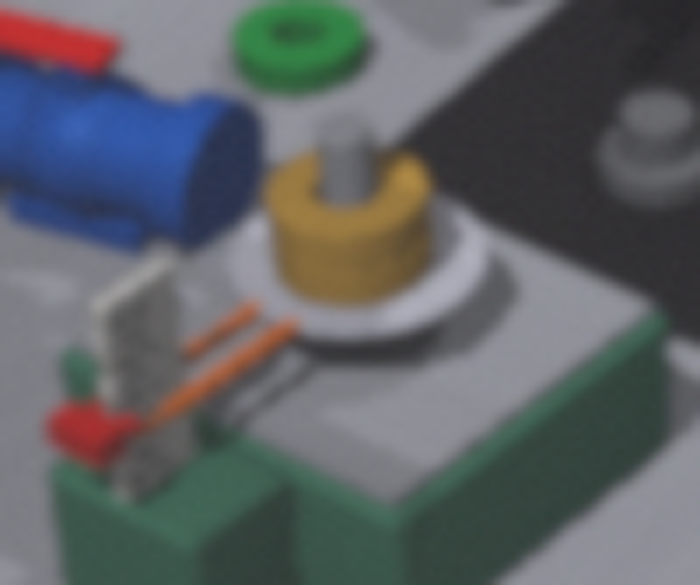

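View pics/s14.png

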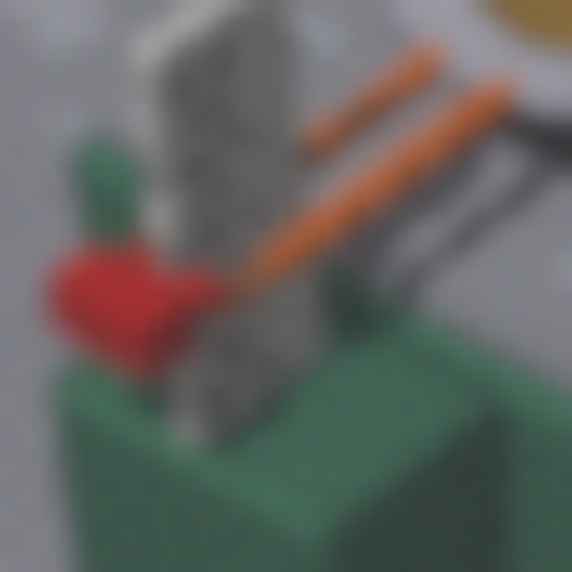

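View pics/t13.png

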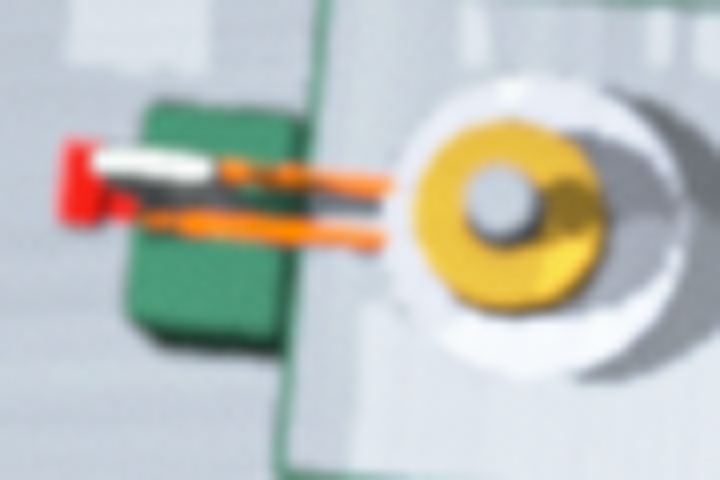

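The view is clear. Ring 2 is flat on ring 1, and the pointer arm's end (240,290 in the zoom) is at about the level of the red prong (205,290). Perspective matters here, so I'll compute both heights from the two views.

Run:
```python
from h import *
I=[];J=[]
for i in range(4):
    S=robot.snapshot("side");T=robot.snapshot("top");I.append(S["image"].astype(float));J.append(T["image"].astype(float))
si=np.mean(I,0);tj=np.mean(J,0);np.save("si.npy",si);np.save("tj.npy",tj)
# arm centreline, side: weight = R-B (orange) per column
w=si[...,0]-si[...,2]; g=si[...,0]-si[...,1]
print("side R-B"); print(np.r_[[np.arange(246,274)]]); 
for r in range(262,288): print(r,w[r,246:274].round(0).astype(int))
print("side redness G: "); 
for r in range(274,290): print(r,si[r,234:260,1].round(0).astype(int), )
```

```text
side R-B
[[246 247 248 249 250 251 252 253 254 255 256 257 258 259 260 261 262 263
  264 265 266 267 268 269 270 271 272 273]]
262 [ 0  1  1  1  1  0  1  1  0 -3 -6 -8 -8 -8 -7 -4  6 26 54 68 49 15 -5 -8
 -6 -4 -4 -4]
263 [ 0  0  0  0  0  0  0  1  0 -2 -6 -8 -8 -6  0 12 32 57 80 81 49 12 -1  0
 10 13  4 -6]
264 [ 0  0  0  0  1  0  2  1  1 -2 -6 -6 -6  0 17 40 62 78 76 54 27 11 12 27
 44 44 19 -2]
265 [ 0  1  0  0  0  1  0  1  0 -2 -4 -1  6 17 37 60 68 57 37 20 16 27 48 69
 80 65 26  0]
266 [ 0  0  0  0  0  0  0  1  0  0  5 17 30 40 49 54 41 23 13 13 28 56 84 96
 88 59 23  0]
267 [ 1  1  0  0  0  1  0  0  1  7 23 46 59 57 44 31 19 14 18 34 60 84 93 81
 56 29 11  0]
268 [ 1  1  1  0  0  1  0  2  2 12 36 62 66 46 25 13 14 27 48 72 88 88 72 44
 17  3 -1 -3]
269 [ 1  0  0  0  1  1  0  1  2 10 30 48 40 22 12 12 29 55 82 93 86 64 37 12
 -1 -6 -6 -4]
270 [ 1  1  0  0  1  1  1  1  2  6 15 21 17 14 19 37 60 82 92 78 53 28 10  0
 -6 -7 -7 -6]
271 [ 1  0  0  1  0  0  1  1  2  2  6  8 11 26 49 75 91 88 70 45 22  6 -2 -5
 -6 -8 -7 -5]
272 [ 0  1  1  0  0  0  1  2  1  2  5 12 28 55 82 95 87 64 37 1
[... 2681 characters left out ...]

  86  92  94  94  92  85  78  71]
284 [126 124 121 111  95  76  63  56  49  48  47  48  54  63  75  79  78  80
  85  88  91  94  93  89  84  82]
285 [126 126 124 116 105  92  80  68  61  53  52  56  65  75  82  82  79  81
  82  84  87  90  90  90  90  91]
286 [126 127 122 113 105 100  95  88  78  68  61  66  78  86  88  85  83  84
  82  83  82  85  89  92  95  98]
287 [126 124 118 110 106 104 102  96  90  81  72  73  84  92  90  86  83  83
  83  81  81  84  90  98 100 100]
288 [128 125 116 107 105 105 106 102  95  87  77  76  88  92  88  81  80  83
  81  78  78  87  96  98 100 100]
289 [127 124 116 106 100 101 104 104 100  93  84  83  92  96  89  81  80  80
  78  76  82  91  98 100  99 101]
```

Run:
```python
import numpy as np
tj=np.load("tj.npy");w=tj[...,0]-tj[...,2];
print(np.arange(236,280))
for r in range(196,214): print(r,(w[r,236:280]/2.55).round(0).astype(int))
print("green")
for r in range(196,214): print(r,(tj[r,236:264,1]).round(0).astype(int))
```

```text
[236 237 238 239 240 241 242 243 244 245 246 247 248 249 250 251 252 253
 254 255 256 257 258 259 260 261 262 263 264 265 266 267 268 269 270 271
 272 273 274 275 276 277 278 279]
196 [ -9  -6   0   1   0  -2  -4  -7  -9  -9  -8 -10 -14 -18 -18 -19 -18 -18
 -18 -18 -18 -18 -18 -18 -18 -18 -18 -18 -19 -17 -15 -11 -11 -11 -10  -8
  -8  -7  -7  -6  -7  -7  -7  -7]
197 [ -8   1  19  26  22  18  10  -2  -7  -7  -8  -9 -13 -15 -16 -17 -17 -18
 -17 -18 -18 -19 -18 -19 -20 -19 -19 -18 -18 -18 -15 -12 -12 -11 -10  -8
  -8  -7  -7  -7  -7  -7  -7  -7]
198 [ -6  11  40  56  52  38  18   3  -4  -5  -5  -6  -7  -8  -9 -10 -11 -12
 -13 -14 -16 -16 -15 -16 -17 -18 -18 -19 -19 -18 -15 -13 -13 -11 -10  -8
  -8  -7  -7  -7  -7  -8  -7  -8]
199 [ -4  18  51  75  69  36   7   0  -1  -1  -1  -1  -1  -2  -3  -5  -5  -6
  -6  -7  -5   2  10   8   3  -4  -8 -11 -13 -11  -6  -6  -9 -10  -9  -8
  -8  -7  -7  -7  -8  -7  -9  -8]
200 [-1 22 56 81 71 36  5 -1 -2 -1 -1 -1 -1 -1 -1 -1 -1 -1 -1 -2  2 26 50 51
 41 25 15 12 13 23 31 25 14  7  5  3  0 -2 -2 -3 -5 -6 -7 -6]
201 [ 0 24 57 81 78 52 23  4 -1 -2 -2 -2 -1 -
[... 3434 characters left out ...]
152 133 126 119 135 165 176 168 144 128 112 102 103 106 114 128
 136 140 144 148 145 140 141 140 136 136]
209 [200 196 188 180 179 178 180 193 198 189 164 141 119 109 108 110 116 120
 124 131 142 147 144 142 140 135 135 129]
210 [200 200 199 200 199 198 200 201 202 191 169 150 142 138 138 138 138 137
 138 141 148 150 148 148 146 144 138 126]
211 [201 203 204 204 204 203 204 203 202 192 169 155 154 153 152 154 152 152
 152 151 154 154 154 152 153 150 148 139]
212 [205 207 205 206 206 206 208 207 203 188 166 157 156 157 154 158 154 155
 154 154 154 154 153 154 152 153 154 149]
213 [206 206 206 206 206 208 207 206 200 180 163 156 155 156 155 156 156 154
 157 154 154 152 154 155 154 154 154 148]
```

Run:
```python
from h import *
S=robot.snapshot("side");T=robot.snapshot("top")
def ray(s,p):
    K,R,t=cam(s);return -R.T@t,R.T@np.linalg.inv(K)@np.array([p[0],p[1],1.])
def isect(line,p):
    c,a=ray(T,line[0]);_,b=ray(T,line[1]);n=np.cross(a,b);o,d=ray(S,p);k=n@(c-o)/(n@d);return o+k*d
arm=((250,207.15),(274,209.6))
tab=((243.5,205.3),(247,205.6))
print("tri check post etc.")
for p in((268.9,266),(260.8,272),(256.8,275),(254,277.2),(252.5,278.3)): print("arm",isect(arm,p).round(4))
for p in((246,280.2),(247,280.1),(248,280.0)): print("prong",isect(tab,p).round(4),isect(((243.5,204.8),(247,205.1)),p).round(4))
# arm in initial state: zoom ptr x11 at (230,245): axis points
for u,v in((430,150),(350,207),(270,263)):
    print("arm0 approx",((u+.5)/11-.5+230,(v+.5)/11-.5+245))
```

```text
tri check post etc.
arm [0.5578 0.1721 0.103 ]
arm [0.5615 0.1993 0.1025]
arm [0.5633 0.2125 0.1021]
arm [0.5645 0.2216 0.1015]
arm [0.5652 0.2265 0.1015]
prong [0.5696 0.2444 0.107 ] [0.5709 0.243  0.1053]
prong [0.5695 0.2411 0.1048] [0.5708 0.2397 0.1032]
prong [0.5695 0.2377 0.1026] [0.5708 0.2363 0.101 ]
arm0 approx (268.6363636363636, 258.1818181818182)
arm0 approx (261.3636363636364, 263.3636363636364)
arm0 approx (254.0909090909091, 268.45454545454544)
```

The heights come out within measurement error: pointer z≈0.102, tab z≈0.101–0.106. The red and orange blur into each other in the side view, so I'll unmix the colours and use the drop of the pointer line as well.

Run:
```python
import numpy as np,cv2
np.set_printoptions(linewidth=200)
si=np.load("si.npy");tj=np.load("tj.npy")
def um(im,name,rs,cs,orow,ocol):
    rb=im[...,0]-im[...,2];gb=im[...,1]-im[...,2]
    k=[rb[r,c]/gb[r,c] for r,c in zip(orow,ocol)]; k=np.median(k);print(name,"k",k)
    red=rb-k*gb
    print(np.arange(*cs))
    for r in range(*rs): print(r,red[r,cs[0]:cs[1]].round(0).astype(int),"| org",gb[r,cs[0]:cs[1]].round(0).astype(int))
    return red,gb
r,g=um(si,"side",(272,290),(236,258),(272,275,273,269),(261,257,260,265))
for nm,m,cs in(("red",r,range(243,252)),("org",g,range(249,262))):
    for c in cs:
        a=np.clip(m[262:292,c] if nm=="org" else m[274:287,c],2,None)-2; r0=262 if nm=="org" else 274
        rr=np.arange(len(a))+r0
        if nm=="org": pk=rr[np.argmax(a*(rr>269))]; s=abs(rr-pk)<=4; a=a*s
        print(nm,c,round((a*rr).sum()/a.sum(),2),round(a.sum(),0))
um(tj,"top",(196,212),(236,260),(208,208),(258,262))
```

```text
side k 3.1101956407563023
[236 237 238 239 240 241 242 243 244 245 246 247 248 249 250 251 252 253 254 255 256 257]
272 [ 13   9  -4 -27 -48 -58 -59 -42 -16  -3   0   2   2   2   4   4   1   0   2   2   7  11] | org [-7 -6 -2  5 10 12 13 10  4  1  0  0  0 -1 -1 -1  0  0  0  0 -1  0]
273 [ 14  11   1 -23 -46 -50 -52 -36 -13  -2   0   0  -1  -1   4   4   3   2   0   2  10  14] | org [-7 -6 -3  4 10 10 11  9  4  1  0  0  0  1 -1 -1 -1  0  1  3  4  8]
274 [ 14  11   4 -18 -38 -47 -46 -27 -11  -4  -1   0   0   2   3   3   1   2   3   6  12  10] | org [-7 -6 -4  2  8 10 11  7  4  2  1  0  0  0 -1  0  0  0  4  9 16 23]
275 [ 11  11   9  -7 -27 -37 -30 -14  -1  -1  -1   1   3   1   2   1   2   7   7   5  -1  -1] | org [-6 -6 -4  1  8 10  9  7  3  2  1  0  0  0  0  0  1  3 10 20 30 32]
276 [14 19 22 18  8 -3  4 21 19 11  4  2  2  3  2  2  7  7  4 -1 -3  3] | org [-6 -7 -4  1  6  8  8  6  3  1  0  0  0  0  0  0  3 12 22 30 32 24]
277 [23 30 52 64 61 51 55 64 53 28 13 12 12  7  5  2  6  6 -1  0  4  1] | org [-7 -5 -5 -1  3  5  4  3  0  0  0  0  0  0  0  4 10 20 29 28 20 13]
278 [ 30  55  83  99
[... 5231 characters left out ...]
5   8  28  38  46  50  56  68  94 115 112 109 103 106 110]
209 [  1   2   7   9  10  10   7   5   5  -7 -40 -75 -65 -47 -45 -38 -21   2  13  11   2  -1   0   4] | org [-10 -10 -10 -10  -9  -9 -11 -13 -13  -5   9  25  28  25  28  29  37  45  53  56  59  63  66  69]
210 [  0   3   1  -1   0   3  -1   4  -1 -11 -51 -94 -99 -99 -96 -97 -85 -73 -67 -66 -68 -68 -63 -54] | org [-12 -12 -12 -11 -11 -12 -11 -14 -11  -6  11  28  30  30  28  30  29  30  32  33  35  39  39  39]
211 [   3    2    0   -1    0    1    2    1    3  -14  -59  -99 -112 -109 -108 -108 -107 -109 -106 -107 -107 -107 -105  -98] | org [-13 -12 -12 -10 -11 -12 -13 -12 -13  -4  14  29  34  32  32  32  31  33  31  32  33  34  34  31]
```

Run:
```python
from h import *
S=robot.snapshot("side");T=robot.snapshot("top")
def ray(s,p):
    K,R,t=cam(s);return -R.T@t,R.T@np.linalg.inv(K)@np.array([p[0],p[1],1.])
def isect(line,p):
    c,a=ray(T,line[0]);_,b=ray(T,line[1]);n=np.cross(a,b);o,d=ray(S,p);k=n@(c-o)/(n@d);return o+k*d
def t2(tp,sp):
    X=tri(T,tp,S,sp); return (X*1e3).round(1),"resid",(proj(T,X)-tp).round(2),(proj(S,X)-sp).round(2)
arm=((250,207.0),(274,209.2))
for c,r in((261,272.21),(259,273.66),(256,275.78),(254,276.94),(253,277.67),(252,278.51)): print("arm",(isect(arm,(c,r))*1e3).round(1))
print("tip",t2((247.0,206.8),(251.5,278.9)))
print("prong end",t2((246.75,205.4),(249.2,279.7)))
print("prong ctr",t2((244.7,205.3),(248.1,279.8)))
# column top edge/known heights check: post top after correction
X=isect(((280,205.),(300,205.)),(279.3,233.7));
# big plate: centroid top vs side
print("plate ctr",t2((240.0,202.5),(241.5,280.8)))
```

```text
arm [562.3 197.7 100.3]
arm [563.1 204.4 100.4]
arm [564.3 214.4 100.7]
arm [564.9 221.1 101.7]
arm [565.3 224.4 101.8]
arm [565.8 227.7 101.4]
tip (array([562.9, 237.4, 109.4]), 'resid', array([0.73, 1.17]), array([-1.4 , -0.24]))
prong end (array([567.7, 239. , 105.8]), 'resid', array([0.53, 0.85]), array([-1.02, -0.18]))
prong ctr (array([567.4, 243.3, 108.9]), 'resid', array([0.57, 0.91]), array([-1.09, -0.19]))
plate ctr (array([575.3, 254.8, 110.5]), 'resid', array([0.24, 0.37]), array([-0.45, -0.08]))
```

The two are within measurement error, so I need a better look before deciding. I'll average more frames and sharpen both views by deconvolution.

```bash
cat > dec.py <<'E'
from h import *
import sys
def rl(im,f=4,sig=0.9,n=60):
    up=np.repeat(np.repeat(im,f,0),f,1); x=cv2.resize(im,None,fx=f,fy=f,interpolation=cv2.INTER_CUBIC).clip(1)
    def fw(z): # blur, then pixel average kept on fine grid
        b=cv2.GaussianBlur(z,(0,0),sig*f); b=cv2.resize(b,(im.shape[1],im.shape[0]),interpolation=cv2.INTER_AREA); return b
    for _ in range(n):
        r=im/np.maximum(fw(x),1e-3); R=cv2.GaussianBlur(np.repeat(np.repeat(r,f,0),f,1),(0,0),sig*f); x=x*R
    return x
if __name__=="__main__":
    I=[];J=[]
    for i in range(10):
        S=robot.snapshot("side");T=robot.snapshot("top");I.append(S["image"].astype(np.float32));J.append(T["image"].astype(np.float32))
    si=np.mean(I,0);tj=np.mean(J,0);np.save("si.npy",si);np.save("tj.npy",tj)
    a=rl(si[255:300,228:280]);b=rl(tj[190:218,230:285])
    cv2.imwrite("pics/ds.png",cv2.resize(a[:,:,::-1].clip(0,255).astype(np.uint8),None,fx=3.5,fy=3,interpolation=cv2.INTER_CUBIC)[:600,:800])
    cv2.imwrite("pics/dt.png",cv2.resize(b[:,:,::-1].clip(0,255).astype(np.uint8),None,fx=3.5,fy=3.5,interpolation=cv2.INTER_CUBIC)[:600,:800])
E
python3 dec.py
```

```text
(no output)
```

View pics/ds.png

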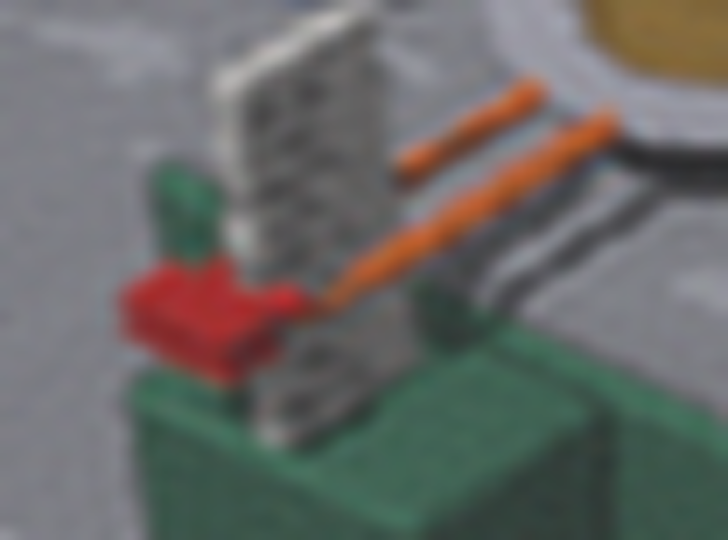

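View pics/dt.png

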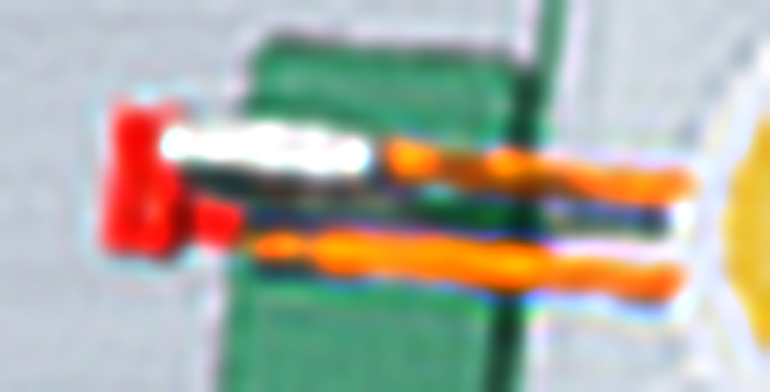

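After deconvolution the structure is clear. A red block sits on the column's edge, with a thin red prong (px ≈248,280) on its face, and the orange tip points right at it, ending about 1 px further right. I'll measure both centrelines on the sharpened images and compare heights along the scale's y direction.

```bash
cat > cmp.py <<'E'
from dec import *
S=robot.snapshot("side");T=robot.snapshot("top")
si=np.load("si.npy").astype(np.float32);tj=np.load("tj.npy").astype(np.float32)
f=4
def fine(im,r0,r1,c0,c1,sig,n): 
    a=rl(im[r0:r1,c0:c1],f,sig,n); return a
def ray(s,p):
    K,R,t=cam(s);return -R.T@t,R.T@np.linalg.inv(K)@np.array([p[0],p[1],1.])
def isect(line,p):
    c,a=ray(T,line[0]);_,b=ray(T,line[1]);n=np.cross(a,b);o,d=ray(S,p);k=n@(c-o)/(n@d);return o+k*d
for sig,n in((.7,40),(.9,60),(.9,150)):
    a=fine(si,255,300,228,280,sig,n);b=fine(tj,190,218,230,285,sig,n)
    P=lambda i,o:(i+.5)/f-.5+o
    def split(x): 
        rb=np.clip(x[...,0]-x[...,2],0,None);gb=np.clip(x[...,1]-x[...,2],0,None); return rb,gb
    rb,gb=split(a); red=((a[...,0]-a[...,1])>45)&(gb<.18*rb); org=(rb>45)&(gb>.22*rb)
    # orange axis side
    pts=[]
    for c in range(int((251.5-228)*f),int((264-228)*f)):
        r=np.where(org[:,c])[0]
        if len(r)==0: continue
        r=r[P(r,255)>267+ (262-P(c,228))*.7-0]  # front arm only
        if len(r): w=rb[r,c]; pts.append((P(c,228),P((r*w).sum()/w.sum(),255),len(r)/f))
    pts=np.array(pts); 
    s1=pts[pts[:,0]<258]; A=np.polyfit(s1[:,0],s1[:,1],1)
    print("sig",sig,n,"org side fit",A.round(3),"at252",np.polyval(A,252).round(2),"thick",s1[:,2].mean().round(2))
    pr=[]
    for c in range(int((246.5-228)*f),int((250.5-228)*f)):
        col=np.where(red[:,c])[0]; col=col[(P(col,255)>276)&(P(col,255)<283)]
        # top contiguous run
        if len(col)==0: continue
        run=[col[0]]
        for q in col[1:]:
            if q==run[-1]+1: run.append(q)
            else: break
        run=np.array(run);w=rb[run,c]; pr.append((P(c,228),P((run*w).sum()/w.sum(),255),P(run[0],255),P(run[-1],255)))
    for q in pr[::2]: print("   red",np.round(q,2))
    rb,gb=split(b); redt=((b[...,0]-b[...,1])>90)&(gb<.25*rb); orgt=(rb>80)&(gb>.3*rb)
    po=[];pp=[]
    for c in range(int((247-230)*f),int((262-230)*f)):
        r=np.where(orgt[:,c])[0]; r=r[P(r,190)>204.8]
        if len(r): w=rb[r,c];po.append((P(c,230),P((r*w).sum()/w.sum(),190),len(r)/f))
    for c in range(int((243-230)*f),int((248-230)*f)):
        r=np.where(redt[:,c])[0]
        if len(r): w=rb[r,c];pp.append((P(c,230),P((r*w).sum()/w.sum(),190),len(r)/f))
    po=np.array(po);pp=np.array(pp);B=np.polyfit(po[:,0],po[:,1],1)
    print("  top org fit",B.round(3),"at248",np.polyval(B,248).round(2),"first col",po[0].round(2),po[1].round(2)); print("  top red",[tuple(q) for q in pp.round(2)[::3]])
E
python3 cmp.py
```

```text
sig 0.7 40 org side fit [ -0.701 455.152] at252 278.55 thick 3.02
   red [246.12 280.5  278.38 282.88]
   red [246.62 280.29 278.38 282.62]
   red [247.12 279.8  278.12 281.62]
   red [247.62 279.69 278.12 281.38]
   red [248.12 279.62 278.12 281.12]
   red [248.62 279.66 278.38 280.88]
   red [249.12 279.88 278.88 280.88]
   red [249.62 280.   279.38 280.62]
  top org fit [8.4000e-02 1.8625e+02] at248 207.0 first col [246.62 206.98   0.5 ] [246.88 206.72   1.  ]
  top red [(np.float64(242.62), np.float64(204.43), np.float64(4.25)), (np.float64(243.38), np.float64(205.07), np.float64(3.5)), (np.float64(244.12), np.float64(205.27), np.float64(4.0)), (np.float64(244.88), np.float64(205.47), np.float64(3.5)), (np.float64(245.62), np.float64(205.6), np.float64(3.25)), (np.float64(246.38), np.float64(205.63), np.float64(2.75))]
sig 0.9 60 org side fit [ -0.722 460.493] at252 278.6 thick 2.97
   red [246.12 280.54 278.62 282.88]
   red [246.62 280.01 278.38 281.88]
   red [247.12 279.75 278.38 281.38]
   red [247.62 279.58 278.12 281.12]
   red [248.12 279.6  278.12 281.12]
   red [248.62 
[... 714 characters left out ...]

   red [247.12 279.74 278.38 281.38]
   red [247.62 279.57 278.12 281.12]
   red [248.12 279.59 278.12 281.12]
   red [248.62 279.65 278.38 280.88]
   red [249.12 279.9  278.88 280.88]
   red [249.62 280.02 279.38 280.62]
  top org fit [8.10000e-02 1.86935e+02] at248 207.02 first col [246.62 206.98   0.5 ] [246.88 206.72   1.  ]
  top red [(np.float64(242.62), np.float64(204.5), np.float64(4.0)), (np.float64(243.38), np.float64(205.17), np.float64(3.25)), (np.float64(244.12), np.float64(205.32), np.float64(3.75)), (np.float64(244.88), np.float64(205.53), np.float64(3.75)), (np.float64(245.62), np.float64(205.58), np.float64(3.25)), (np.float64(246.38), np.float64(205.58), np.float64(2.75))]
```

```bash
cat > cmp0.py <<'E'
from dec import *
S=robot.snapshot("side");T=robot.snapshot("top")
f=4
rd=lambda p:cv2.imread(p)[:,:,::-1].astype(np.float32)
def ray(s,p):
    K,R,t=cam(s);return -R.T@t,R.T@np.linalg.inv(K)@np.array([p[0],p[1],1.])
def isect(line,p):
    c,a=ray(T,line[0]);_,b=ray(T,line[1]);n=np.cross(a,b);o,d=ray(S,p);k=n@(c-o)/(n@d);return o+k*d
P=lambda i,o:(i+.5)/f-.5+o
def side(si,lo,n=60):
    a=rl(si[250:300,228:285],f,.9,n)
    rb=np.clip(a[...,0]-a[...,2],0,None);gb=np.clip(a[...,1]-a[...,2],0,None)
    red=((a[...,0]-a[...,1])>45)&(gb<.18*rb); org=(rb>45)&(gb>.22*rb)
    pts=[]
    for c in range(int((252-228)*f),int((262-228)*f)):
        r=np.where(org[:,c])[0]; r=r[P(r,250)>lo(P(c,228))]
        if len(r): w=rb[r,c]; pts.append((P(c,228),P((r*w).sum()/w.sum(),250)))
    A=np.polyfit(*np.array(pts).T,1)
    pr=[]
    for c in range(int((247-228)*f),int((250-228)*f)):
        col=np.where(red[:,c])[0]; col=col[(P(col,250)>276)&(P(col,250)<282.2)]
        if len(col): w=rb[col,c]; pr.append((P(c,228),P((col*w).sum()/w.sum(),250),w.sum()))
    return A,np.array(pr),a
def top(tj,n=60):
    b=rl(tj[190:218,230:285],f,.9,n)
    rb=np.clip(b[...,0]-b[...,2],0,None);gb=np.clip(b[...,1]-b[...,2],0,None)
    orgt=(rb>80)&(gb>.3*rb);po=[]
    for c in range(int((249-230)*f),int((264-230)*f)):
        r=np.where(orgt[:,c])[0]; r=r[P(r,190)>203.8+.08*(P(c,230)-249)]
        if len(r): w=rb[r,c];po.append((P(c,230),P((r*w).sum()/w.sum(),190)))
    return np.polyfit(*np.array(po).T,1)
s0=(rd("pics/side0.png")+rd("pics/side1.png"))/2;t0=(rd("pics/top0.png")+rd("pics/top1.png"))/2
s2=np.load("si.npy").astype(np.float32);t2=np.load("tj.npy").astype(np.float32)
out={}
for nm,s,t,lo in(("0",s0,t0,lambda u:257.5+(262-u)*.7),("2",s2,t2,lambda u:267+(262-u)*.7)):
    A,pr,a=side(s,lo);B=top(t)
    print(nm,"side",A.round(3),"rows at 252,258",np.polyval(A,[252,258]).round(2),"top rows@250,262",np.polyval(B,[250,262]).round(2))
    print(" prong",pr[::2].round(2).tolist())
    for b in(0,.8,1.4):
        z=[isect(((250,np.polyval(B,250)),(262,np.polyval(B,262))),(u-b,np.polyval(A,u)))*1e3 for u in(252,255,258)]
        q=[isect(((244,205.4),(246.5,205.6)),(u-b,v))*1e3 for u,v in((248.3,279.65),)]
        print("  b",b,"arm",[k.round(1).tolist() for k in z],"prong",[k.round(1).tolist() for k in q])
    if nm=="0": cv2.imwrite("pics/ds0.png",cv2.resize(a[:,:,::-1].clip(0,255).astype(np.uint8),None,fx=3.3,fy=2.8,interpolation=cv2.INTER_CUBIC)[:600,:800])
E
python3 cmp0.py
```

```text
0 side [ -0.782 466.857] rows at 252,258 [269.85 265.16] top rows@250,262 [205.61 206.55]
 prong [[246.62, 280.09, 1511.23], [247.12, 279.74, 1454.7], [247.62, 279.57, 1430.47], [248.12, 279.51, 1335.98], [248.62, 279.53, 1196.77], [249.12, 279.55, 797.2]]
  b 0 arm [[565.1, 225.1, 125.9], [564.0, 215.2, 126.3], [562.8, 205.2, 126.7]] prong [[569.2, 236.9, 103.2]]
  b 0.8 arm [[565.1, 227.8, 127.8], [563.9, 218.0, 128.3], [562.8, 208.0, 128.7]] prong [[569.2, 239.6, 105.2]]
  b 1.4 arm [[565.1, 229.9, 129.3], [563.9, 220.0, 129.7], [562.8, 210.1, 130.2]] prong [[569.2, 241.6, 106.7]]
2 side [ -0.701 455.213] rows at 252,258 [278.54 274.33] top rows@250,262 [207.21 208.11]
 prong [[246.62, 280.01, 1233.0], [247.12, 279.75, 1151.0], [247.62, 279.58, 1222.11], [248.12, 279.6, 1185.35], [248.62, 279.65, 948.83], [249.12, 279.88, 648.57]]
  b 0 arm [[565.3, 228.2, 101.9], [564.4, 218.1, 101.3], [563.4, 207.9, 100.7]] prong [[569.2, 236.9, 103.2]]
  b 0.8 arm [[565.3, 230.9, 103.9], [564.3, 220.9, 103.4], [563.4, 210.7, 102.8]] prong [[569.2, 239.6, 105.2]]
  b 1.4 arm [[565.3, 233.0, 105.5], [564.3, 223.0, 104.9], [563.4, 212.8, 104.3]] prong [[569.2, 241.6, 106.7]]
```

View pics/ds0.png

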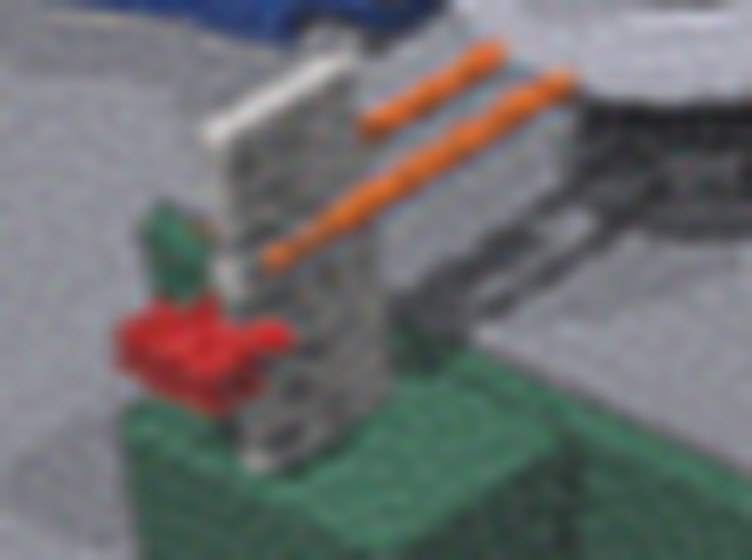

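Initial state: pointer about 23 mm above the prong. Now it has sunk about 25 mm, so it's roughly 1.5 mm past. Cross-check by occlusion: if the pointer tip has really dropped past the prong, the red must cover the part of the tip that used to cover the red.

Run:
```python
from dec import *
rd=lambda p:cv2.imread(p)[:,:,::-1].astype(np.float32)
t0=(rd("pics/top0.png")+rd("pics/top1.png"))/2;t2=np.load("tj.npy").astype(np.float32)
o=[]
for t in(t0,t2):
    b=rl(t[194:213,232:262],4,.9,60); o.append(cv2.resize(b[:,:,::-1].clip(0,255).astype(np.uint8),None,fx=6,fy=3.8,interpolation=cv2.INTER_CUBIC))
cv2.imwrite("pics/tt.png",np.vstack(o))
s0=(rd("pics/side0.png")+rd("pics/side1.png"))/2;s2=np.load("si.npy").astype(np.float32);o=[]
for s in(s0,s2):
    b=rl(s[262:288,234:260],4,.9,60); o.append(cv2.resize(b[:,:,::-1].clip(0,255).astype(np.uint8),None,fx=3.8,fy=5,interpolation=cv2.INTER_CUBIC))
cv2.imwrite("pics/ss.png",np.hstack(o))
from h import *
S=robot.snapshot("side");T=robot.snapshot("top")
for z in(.127,.102): print(z,proj(T,[.5655,.240,z]),proj(S,[.5655,.240,z]))
```

```text
0.127 [245.50947189 205.67579382] [247.8122664  273.01294633]
0.102 [247.08604262 207.4206875 ] [248.79620049 281.35598806]
```

View pics/tt.png

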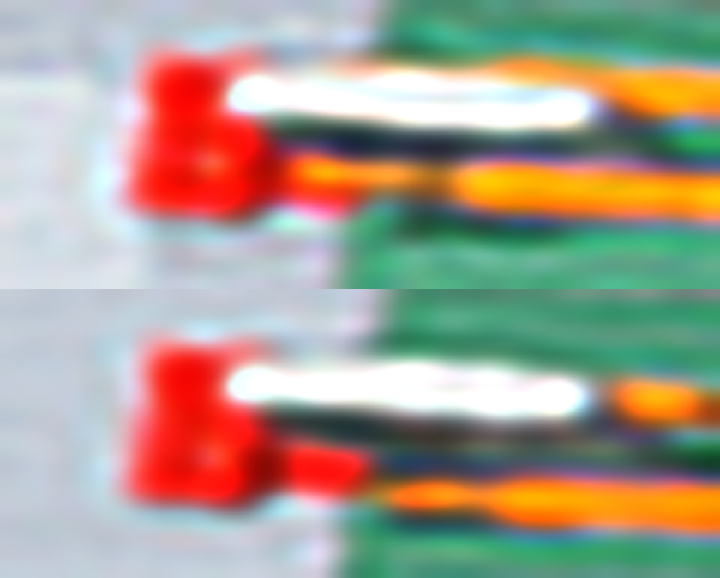

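View pics/ss.png

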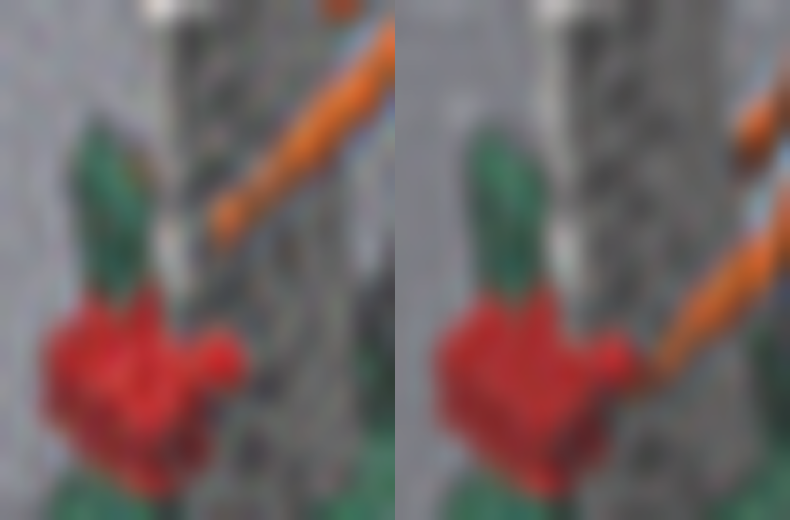

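Run:
```python
from h import *
from scipy.optimize import brentq
S=robot.snapshot("side");T=robot.snapshot("top")
def zv(tp,v):
    z=brentq(lambda z:proj(S,plane(T,tp,z))[1]-v,.05,.2); X=plane(T,tp,z); return (X*1e3).round(1),"u pred",proj(S,X)[0].round(2)
print("prong ctr",zv((245.2,205.5),279.65),zv((245.2,205.5),279.9)); print("prong end",zv((247.3,205.6),279.4),zv((247.3,205.6),279.7))
print("tip end, initial",zv((243.9,205.1),273.2),zv((243.9,205.1),272.8))
# vertical drop of pointer line at fixed u -> sink, with line slope .72-.75
p=np.array([.5645,.216,.126]);d=np.array([-.084,.9965,0])
for s in(.023,.0235,.024,.0245,.025,.026):
    a=proj(S,p);q=p-[0,0,s];b=proj(S,q);e=proj(S,q+.01*d);sl=(e-b)[1]/(e-b)[0]
    at=lambda u:b[1]+sl*(u-b[0]); a2=proj(S,p+.01*d);sl0=(a2-a)[1]/(a2-a)[0]
    print(s,"row drop at fixed u",[round(at(u)-(a[1]+sl0*(u-a[0])),2) for u in(252,255,258)],"slopes",sl0.round(3),sl.round(3))
```

```text
prong ctr (array([569.2, 243.5, 108.1]), 'u pred', np.float64(246.34)) (array([569.3, 243.6, 107.4]), 'u pred', np.float64(246.3))
prong end (array([569.3, 238.9, 105.5]), 'u pred', np.float64(247.64)) (array([569.4, 239.1, 104.6]), 'u pred', np.float64(247.59))
tip end, initial (array([566.7, 243.5, 128.5]), 'u pred', np.float64(246.38)) (array([566.5, 243.3, 129.6]), 'u pred', np.float64(246.45))
0.023 row drop at fixed u [np.float64(8.59), np.float64(8.53), np.float64(8.48)] slopes -1.067 -1.086
0.0235 row drop at fixed u [np.float64(8.78), np.float64(8.72), np.float64(8.66)] slopes -1.067 -1.086
0.024 row drop at fixed u [np.float64(8.96), np.float64(8.9), np.float64(8.84)] slopes -1.067 -1.087
0.0245 row drop at fixed u [np.float64(9.15), np.float64(9.09), np.float64(9.02)] slopes -1.067 -1.087
0.025 row drop at fixed u [np.float64(9.33), np.float64(9.27), np.float64(9.21)] slopes -1.067 -1.087
0.026 row drop at fixed u [np.float64(9.7), np.float64(9.64), np.float64(9.57)] slopes -1.067 -1.088
```

Run:
```python
from h import *
S=robot.snapshot("side");T=robot.snapshot("top")
p=np.array([.5645,.216,.127]);d=np.array([.09,.996,0])
for s in(.022,.023,.024,.025,.026):
    a=proj(S,p);q=p-[0,0,s];b=proj(S,q);sl=np.divide(*(proj(S,q+.01*d)-b)[::-1]);sl0=np.divide(*(proj(S,p+.01*d)-a)[::-1])
    print(s,"drop",[round((b[1]+sl*(u-b[0]))-(a[1]+sl0*(u-a[0])),2) for u in(252,255,258)],"slopes",sl0.round(3),sl.round(3))
# expected row of pointer line (now) if level with prong: prong at (248.3,279.65), dx between lines from top = rows diff
for dxr in(1.0,1.25,1.5):
    for b in(0,.8,1.4):
        # prong on its line: top row 205.5 at col 245.2, side u=248.3-b -> z
        from scipy.optimize import brentq
        f=lambda y,x0:None
        Z=brentq(lambda z:np.interp(0,[0],[0])+ (lambda X:0)(0)+z-.1 if False else 0,0,1) if False else None
print("time",robot.get_obs()["time"])
```

```text
0.022 drop [np.float64(7.97), np.float64(7.93), np.float64(7.89)] slopes -0.762 -0.775
0.023 drop [np.float64(8.33), np.float64(8.29), np.float64(8.25)] slopes -0.762 -0.776
0.024 drop [np.float64(8.68), np.float64(8.64), np.float64(8.6)] slopes -0.762 -0.776
0.025 drop [np.float64(9.04), np.float64(9.0), np.float64(8.96)] slopes -0.762 -0.777
0.026 drop [np.float64(9.4), np.float64(9.36), np.float64(9.31)] slopes -0.762 -0.777
time 27.35
```

The row drop of the pointer line gives a sink of 24.8 mm. Four separate comparisons all put the pointer 1–3 mm below the index, so two rings are enough. Last step before handing in is to check that nothing else moved.

```bash
python3 - <<'E'
from h import *
T=robot.snapshot("top");S=robot.snapshot("side")
t0=cv2.imread("pics/top0.png")[:,:,::-1]
for nm,lo,hi in(("brass",(15,110,90),(30,255,255)),("blue",(100,120,60),(125,255,255)),("green",(50,120,60),(95,255,255)),("red",(0,180,120),(4,255,255))):
    for k,im in(("0",t0),("now",T["image"])):
        m=cv2.inRange(cv2.cvtColor(np.ascontiguousarray(im),cv2.COLOR_RGB2HSV),lo,hi)
        print(nm,k,[tuple(np.round(cv2.minEnclosingCircle(c)[0],1)) for c in contours(m,60) if 150<c[:,0,0].mean()<540 and 90<c[:,0,1].mean()<300])
cv2.imwrite("pics/sF.png",S["image"][:,:,::-1]);cv2.imwrite("pics/tF.png",T["image"][:,:,::-1])
E
python3 avg.py 2
```

```text
brass 0 [(np.float64(440.7), np.float64(253.2)), (np.float64(491.5), np.float64(247.5)), (np.float64(441.7), np.float64(206.5)), (np.float64(493.3), np.float64(192.9)), (np.float64(228.0), np.float64(110.0))]
brass now [(np.float64(491.2), np.float64(247.5)), (np.float64(293.5), np.float64(207.0)), (np.float64(493.5), np.float64(192.6)), (np.float64(228.8), np.float64(108.5))]
blue 0 [(np.float64(382.1), np.float64(261.4)), (np.float64(327.8), np.float64(136.7)), (np.float64(426.0), np.float64(136.5)), (np.float64(199.0), np.float64(94.0))]
blue now [(np.float64(322.0), np.float64(137.5)), (np.float64(332.5), np.float64(121.0)), (np.float64(425.5), np.float64(136.5)), (np.float64(199.0), np.float64(94.0))]
green 0 [(np.float64(256.2), np.float64(215.3)), (np.float64(379.2), np.float64(140.3)), (np.float64(473.6), np.float64(139.5))]
green now [(np.float64(368.8), np.float64(267.1)), (np.float64(329.9), np.float64(262.8)), (np.float64(255.7), np.float64(216.1)), (np.float64(375.0), np.float64(157.2)), (np.float64(338.0), np.float64(139.5)), (np.float64(473.6), np.float64(139.5))]
red 0 [(np.float64(167.7), np.float64(263.0)), (np.float64(425.0), np.float64(146.0)), (np.float64(325.5), np.float64(118.0))]
red now [(np.float64(167.7), np.float64(263.0)), (np.float64(424.0), np.float64(145.5)), (np.float64(326.0), np.float64(118.0))]
27.55 F [ 0.29 -0.13  0.37] T [-0.048 -0.087 -0.001] sd [0.15 0.24 0.52] [0.034 0.017 0.001] P [556.54 -19.46 204.71] w 0.0939
```

View pics/sF.png

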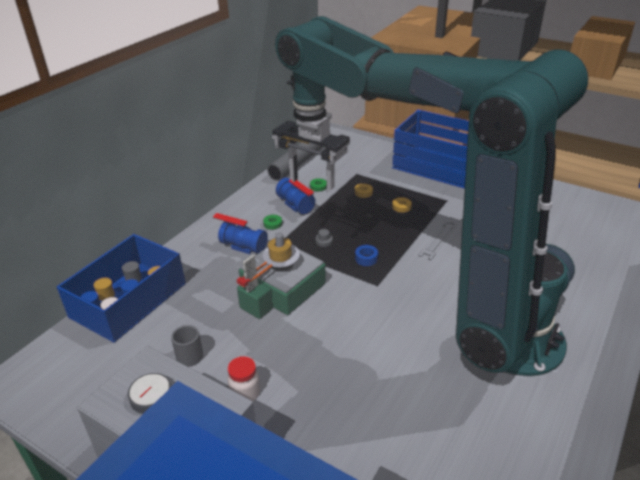

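The side view shows two rings stacked on the pan (about 280,250), both spares on the mat (363,190 and 402,204), all bystanders in their original places, and the gripper clear and open. Where the top-view blue and green positions differ from the start, it is because the arm covers part of those objects. Handing in.

```bash
python3 -c "
from bench import robot
print(robot.close_job())"
```

```text
the job is handed in; nothing more can be done
None
```

I put two rings on the scale pan and handed the job in at about 27.6 s. The pointer looks to be just past the red index, but only by about 1–3 mm.

**Rings:** Both rings went over the guide post and were lowered until the spring carried their weight, then released. The first one touched the flat top of the post, so I shifted it 1 mm in −x by feel. Two spare rings are still on the mat.

**Pointer check:** The pointer sank about 24.8 mm, and I measured the starting gap to the index as about 21–24 mm. Comparing pointer and index directly put the pointer about 1–2.5 mm below it. This is close to what the cameras can resolve: my early rough readings disagreed by a few mm, some putting the pointer above the index. The later, sharper measurements all agreed it had passed, so I did not add a third ring.

**Other findings:**
- **Height reading:** the reported tool height was about 16 mm lower than the fingertips really were. My first grasp therefore closed just above the ring without moving it, and I corrected for this from the camera.
- **Side load on the second ring:** it showed a small sideways load, under 1 N, while it was being set down. It looked flat on the first ring afterwards.
- **Rest of the bench:** the last pictures showed the other objects where they started, with the top view partly hidden by the arm. Wrist force was near zero and the gripper was open and clear of everything.

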